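# Hitch the limb-rest coupler onto its ball mount

### The arm

A 6-joint arm with a two-finger parallel gripper is mounted at the origin on a cart in front of the work surface, level with it; the furniture and walls round the work are solid. World frame = base frame: x ahead of the robot, y to its left, z up, the work surface at z = 0. Lengths are in mm, angles in rad, forces in N, time in s.
With the tool pointing down it reaches from about 350 to 875 mm from the base axis. Payload 4.2 kg.
Tool frame: the origin (TCP) lies at the very end of the fingers, on their centre line; the grasp point (between the pads) lies 19 mm behind it (arm.grasp_offset is the distance from the TCP to the grasp point, in mm); z points along the fingers, y is the direction in which the jaws open and shut (so a half turn about z gives the same grasp; the last joint's range is limited). The gripper opens to 85 mm and grips with 20 to 120 N. Pads are 22 mm wide; open, the fingers measure 114 mm over their backs; the gripper's body (76 mm by 85 mm) begins 54 mm behind the grasp point. The pads swing forward as they close: fully open they stand 13 mm farther back than shut.
Start: joints at [-0.921, 0.385, 0.008, 0, -1.194, -0.259], TCP at [238.093, -577.85, 231.312] pointing down, gripper open.
Joint ranges: [-3.14, 3.14], [-1.21, 2.06], [-1.07, 1.41], [-3.16, 2.05], [-2.99, -0.16], [-3.1, 3.1]. Speed limits (rad/s): [2.79, 2.79, 3.14, 3.14, 3.14, 3.14].

### API

Orientations are given as a unit quaternion [x, y, z, w].
In Python, from bench import arm gives the robot as it stands.
- The arm moves only by the tool arm_command, never from a script. Its argument "commands" is one flat list of numbers, 4 for each row, row after row: the shift along the tool's x, y, z in m, then the turn about the tool's z in degrees. In form: [tx, ty, tz, roll, tx, ty, tz, roll, ...]. A call has exactly 5 rows; each row shifts and turns the pose as measured when the row begins, along the tool's axes as they then stand; what a row does not reach is not made up. A row lasts 1/10 s, in which the tool goes at most 50 mm and 8.59 degrees, less where a joint would pass 70% of its speed; a pose out of reach is approached as far as the arm can. A call with a gripper value outside its range is refused whole. "jaw" is the opening, from 0 (shut) to 1 (fully open), set as the call begins (left out, the last holds). The fingers move at their own pace and stop on an object; the grip force is fixed at half the most. Time passes only in rows, so rows that do not move let the fingers close, or fill a call up. It gives the time, the measured TCP pose, the force and the opening at its end, in the units of the state.
- arm.read_state(): the state, without advancing time (a new reading comes with each control period).
- arm.get_image(name): name is "scene" or "top" or "wrist"; returns the picture (480x640x3 uint8, red, green, blue); there is no depth.
- arm.camera_info(name): a dict with "camera_matrix" (3x3 intrinsics, pixels), "world_from_camera" (4x4, takes a point from camera to world coordinates). Camera axes: x right, y down, z forward; pixel columns grow to the right and rows downward; lengths in mm; the calibration is good to about 2 mm. A picture is of the moment at which its call begins: read the wrist's pose just before it. camera_info takes no time and is no camera call; for the wrist camera it gives the pose at the moment of the call.
- arm.job_done(): hands the job in, once; it reports no verdict.
Trained networks look in the newest picture that a camera, given by its name, has taken for a name from the list of things; names that differ only in an ending like _2 or _b are one class to them, and where a whole thing is asked for, a point or a joint stands for the part that bears it (a point fixed in the world has none). Each returns a list of dicts, best first, with "confidence" (0 to 1); they miss things now and then, are a little off and sometimes report something else, mostly with a low value. They report only what shows in the picture. A call takes as long as a camera call. They do not tell look-alikes from the thing itself.
- arm.regions_of(camera, target): "mask" (480x640 bool, what is visible of it).
- arm.place_of(camera, target): "centre" ([x, y, z] in mm, in the coordinates of the camera as it stood for that picture, good to about 4 mm: a listed point, or the origin of a listed thing).
The state is a dict: "clock": time; "joints": joint angles; "joint_vel": joint speeds; "joint_efforts": joint torques, N m; "position": TCP position; "ee_rot": TCP orientation; "contact_force": force on the tool from outside, world axes, zero at the start; "wrist_torque": the same for the moment, N m; "gripper_width": finger opening in mm.
Only numpy, scipy, OpenCV 4.12 (cv2) and the standard library are available. Lean on these libraries where they do the work, as an engineer would, in place of code of your own. Each camera call takes 0.05 s, during which the arm holds its last target.

### The job

Raise the handle of the loose coupler all the way, lift the coupler by its grip block and press its socket down over the mount's ball until it snaps fully home and sits flat on the mount, tail bar between the two guide posts; then press the handle down flat to lock it and let go. Feel your way: the mount's height is set differently every time, and neither the pushing nor the locking may load the mount with more than 25 N. Leave the vials, the cup and the carton where they stand.

Things in the scene. Friction and masses are not known exactly. Their poses are not given: they have to be found in the camera images.
- mount: Ball mount, fixed: grey foot plate 200 x 90 x 10 mm, two columns, grey head plate with a steel ball (26 mm, on a 13 mm neck; its centre 18 mm above the head plate's top). Origin: on the worktop exactly under the ball; x points from guide posts to ball, z up. The head plate's top is 79 to 104 mm above the worktop: set anew each time, not reported; find it by touch or sight
- seat_pin (a joint): Brass tell-tale pin (8 mm across) in the head plate 55 mm behind the ball, sprung (about 1.5 N): 0 = stands 6 mm proud, 0.006 = pushed flush, as when the coupler sits fully home
- coupler_socket (a point): Point on the loose coupler's flat underside, at the centre of its socket mouth (29 mm bore, 35 mm deep, in a round head 44 mm across and high); x to its grip block, z up. Aluminium, 0.4 to 0.5 kg; lies on its underside at the start. A tail bar 24 mm wide and high reaches 131 mm behind this point. Home: this point 18 mm under the ball's centre, coupler's x = mount's x
- coupler_grip (a point): Where to hold the coupler: centre of the grip block's sides, 41 mm ahead of the socket centre and 26 mm above the underside; axes as the coupler's. The block is 24 mm wide (across y), 34 mm long, its top 42 mm above the underside
- handle_pin (a point): Centre of the handle's black cross pin (12 mm thick, 30 mm long along the coupler's y; its sleeve turns freely, so it can be pinched by its ends while the handle swings), 86 mm from the hinge. Handle down: 111 mm behind the socket centre and 48 mm above the underside
- handle_hinge (a point): Centre of the handle's hinge, 26 mm behind the socket centre and 34 mm above the underside; the hinge axis is the coupler's y
- handle (a joint): Handle angle in rad: 0 = down flat over the tail bar (locked), 1.05 = fully raised, its pin then above the tail bar 56 mm behind the socket centre and 115 mm above the underside. It stays where it is left. Raising takes up to 2 N at the pin, pressing down about 4 to 6 N
- vial_a: bystander: small vial, 25 mm across, 52 mm high; origin under its foot
- vial_c: bystander: larger vial, 32 mm across, 62 mm high; origin under its foot
- sample_cup: bystander: lidded sample cup, 60 mm across, 64 mm high; origin under its foot
- suture_carton: bystander: flat carton, 55 x 110 x 30 mm; origin under its centre
- mount_rear (a point): Point on the worktop 92 mm behind the ball (mount's -x), midway under two upright guide posts on the head plate (8 mm thick, 20 mm high, 28 mm clear between them). The head plate (44 mm wide) reaches from 60 mm ahead of the ball to 135 mm behind it and sits on rubber springs: it yields about 1 mm per 3 N of push, with a stop after 8 mm (about 20 N beyond the coupler's weight)
- coupler_tail (a point): Centre of the tail bar 92 mm behind the socket centre, 12 mm above the underside. Home, it lies between the guide posts with 2 mm play each side. Two spring plungers in the socket drag on the ball: under its own weight the coupler stops about 16 mm short; a push felt as some 5 to 9 N snaps it on, flat on the head plate. With the handle down a hook catches on the ball; the handle goes fully down only when home
Not all that is in view belongs to the job. Of the things that look like the part that bears coupler_socket, the larger one is meant. What is shaped like the mount but blue is not meant.

How it is judged:
By the outcome, as a careful person would: the job done as asked, in the order asked, and still so for the second after the job is handed in, with the robot touching nothing.
It also fails if it takes over 72 s, if anything falls off the work surface, if the arm or the gripper's body presses on something with over 40 N, if the wrist force passes 120 N, or if a joint passes its speed limit or range.

## Working session

There is one attempt and no reset: what is moved stays moved. The work goes in short steps, Python scripts to look and compute and a tool call to move; the robot and the scene stay as the last step left them, time stands still between calls to the robot, and variables do not carry over. Pictures are saved under pics/ and viewed, and the job is handed in when it is done.

Besides the shell and the picture viewer there is one more tool, called by a JSON object that holds its "name" and its "arguments", one argument or row to a line. arm_command: Moves the arm, as the interface text tells. Its arguments: {"type":"object","properties":{"commands":{"type":"array"},"jaw":{"type":"number"}},"required":["commands"]}

```bash
ls; mkdir -p pics; python3 - <<'E'
from bench import arm
import cv2
s=arm.read_state()
for k,v in s.items(): print(k,v)
for n in ["scene","top","wrist"]:
    im=arm.get_image(n); cv2.imwrite(f"pics/{n}0.png",im[:,:,::-1])
    i=arm.camera_info(n); print(n,i)
E
```

```text
pics
clock 0.0
joints [-9.21390875e-01  3.85550647e-01  6.59723237e-03 -5.05014551e-04
 -1.19396749e+00 -2.58593857e-01]
joint_vel [-0.00015086 -0.00033489  0.00281327 -0.00015153 -0.00017611 -0.00088806]
joint_efforts [ 1.00131520e-04 -3.92287159e+01  1.88399345e+01  4.18608338e+00
 -4.69559236e-03 -8.62824862e-06]
position [ 237.87683448 -577.32452224  230.21305307]
ee_rot [-1.94073117e-01  9.80986464e-01  1.05760582e-03 -2.54963519e-04]
contact_force [-0.30527415 -0.17877045  0.08565785]
wrist_torque [-0.04761363  0.05032973  0.00629317]
gripper_width 85.62744912702524
scene {'camera_matrix': array([[587.88570597,   0.        , 319.72990392],
       [  0.        , 587.88570597, 235.85406426],
       [  0.        ,   0.        ,   1.        ]]), 'world_from_camera': array([[-8.62158245e-01, -2.56796499e-01,  4.36736440e-01,
         4.70188963e+01],
       [-5.06025685e-01,  3.94060996e-01, -7.67237863e-01,
         8.90014526e+02],
       [ 2.49232006e-02, -8.82480306e-01, -4.69688561e-01,
         6.32756545e+02],
       [ 0.00000000e+00,  0.00000000e+00,  0.00000000e+00,
       
[... 402 characters left out ...]
744752e-03, -1.51657884e-01, -9.88427579e-01,
         1.33800394e+03],
       [ 0.00000000e+00,  0.00000000e+00,  0.00000000e+00,
         1.00000000e+00]])}
wrist {'camera_matrix': array([[395.17641402,   0.        , 315.15555832],
       [  0.        , 395.17641402, 242.83346638],
       [  0.        ,   0.        ,   1.        ]]), 'world_from_camera': array([[-3.81611626e-01,  8.73266238e-01,  3.02949904e-01,
         1.58306510e+02],
       [ 9.24322679e-01,  3.60394888e-01,  1.25471547e-01,
        -6.11083292e+02],
       [ 3.88469148e-04,  3.27904869e-01, -9.44710668e-01,
         3.73704298e+02],
       [ 0.00000000e+00,  0.00000000e+00,  0.00000000e+00,
         1.00000000e+00]])}
```

View pics/scene0.png

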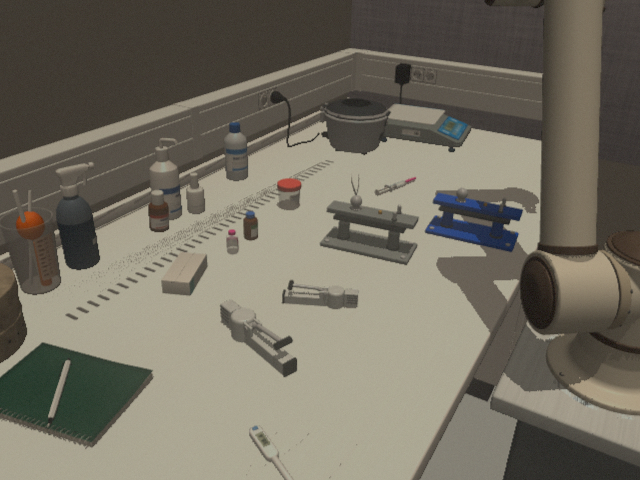

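View pics/top0.png

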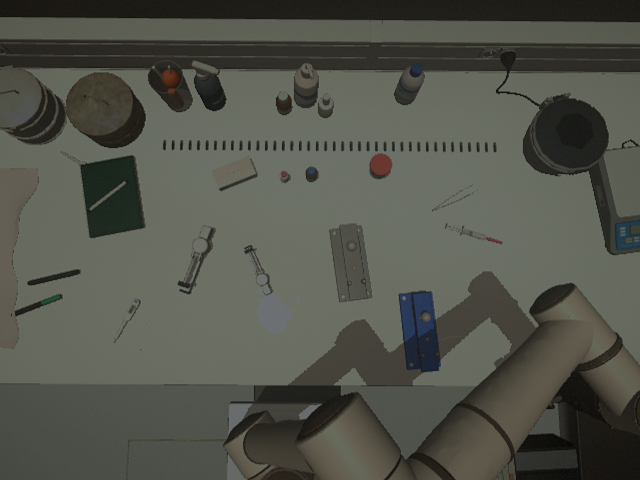

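```bash
cat > h.py <<'E'
from bench import arm
import cv2, numpy as np
from scipy.spatial.transform import Rotation as R
def cam(n):
    i=arm.camera_info(n); return i["camera_matrix"],i["world_from_camera"]
def ray(n,px,z):
    K,T=cam(n); d=T[:3,:3]@np.linalg.solve(K,[px[0],px[1],1.]); o=T[:3,3]
    return o+d*(z-o[2])/d[2]
def proj(n,p):
    K,T=cam(n); c=T[:3,:3].T@(np.array(p,float)-T[:3,3]); u=K@c; return u[:2]/u[2]
def places(n,t):
    K,T=cam(n)
    for r in arm.place_of(n,t)[:4]:
        w=T[:3,:3]@np.array(r["centre"])+T[:3,3]
        print(n,t,round(r["confidence"],2),w.round(1),proj(n,w).round(0))
def crop(n,u0,v0,u1,v1,f,name):
    im=arm.get_image(n)[v0:v1,u0:u1]
    cv2.imwrite("pics/"+name,cv2.resize(im,None,fx=f,fy=f,interpolation=cv2.INTER_CUBIC)[:,:,::-1])
E
python3 - <<'E'
from h import *
for n in ["top","scene"]:
    for t in ["mount","coupler_socket","coupler_grip","handle_pin","handle_hinge","mount_rear","coupler_tail"]: places(n,t)
E
```

```text
top mount 0.65 [ 374.2 -336.6    2.3] [416. 317.]
top mount 0.58 [ 551.5 -154.6   -0.8] [348. 251.]
top coupler_socket 0.16 [ 784.1 -237.8   -5. ] [377. 169.]
top coupler_grip 0.97 [440.7  60.   19.5] [268. 291.]
top coupler_grip 0.74 [599.7 229.   23.3] [207. 231.]
top handle_pin 0.72 [455.8 279.5  49.4] [183. 284.]
top handle_pin 0.42 [547.7 116.6  36.9] [247. 250.]
top handle_hinge 0.62 [486.4  88.4  25.3] [258. 273.]
top handle_hinge 0.56 [533.1 251.6  35.6] [197. 255.]
top mount_rear 0.8 [ 286.  -348.4    0.4] [422. 350.]
top mount_rear 0.79 [ 462.3 -166.8    0.8] [353. 283.]
top mount_rear 0.56 [598.4 231.4  27.6] [206. 232.]
top coupler_tail 0.96 [473.1 275.   10.4] [189. 278.]
top coupler_tail 0.7 [537.6 108.8  11.9] [251. 255.]
scene mount 0.81 [ 377.3 -339.9   -1.1] [456. 232.]
scene mount 0.78 [ 5.574e+02 -1.574e+02  1.000e-01] [353. 242.]
scene coupler_socket 0.95 [473.7  80.5  -2.7] [333. 306.]
scene coupler_socket 0.56 [558.2 246.9   2.4] [244. 335.]
scene coupler_grip 0.95 [595.6 233.2  27.7] [231. 313.]
scene coupler_grip 0.62 [445.5  64.5  18.1] [351. 297.]
scene handle_pin 0.6 [455.9 276.1  55.1] [284. 340.]
scene handle_pin 0.57 [552.1 112.3  35.8] [289. 284.]
scene handle_pin 0.2 [556.4 244.4   1.5] [245. 335.]
scene handle_hinge 0.76 [537.9 252.1  34.1] [251. 326.]
scene handle_hinge 0.73 [485.7  84.8  29.2] [327. 291.]
scene handle_hinge 0.47 [759.2 -48.9  -2.1] [251. 239.]
scene mount_rear 0.75 [ 463.6 -169.7   -1.5] [393. 252.]
scene mount_rear 0.73 [ 284.7 -350.8    1.7] [497. 239.]
scene coupler_tail 0.96 [471.  274.3  11.4] [277. 358.]
scene coupler_tail 0.94 [539.9 105.5   8.2] [297. 297.]
```

```bash
python3 - <<'E'
from h import *
crop("scene",200,260,380,395,4,"c1.png")
E
```

```text
(no output)
```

View pics/c1.png

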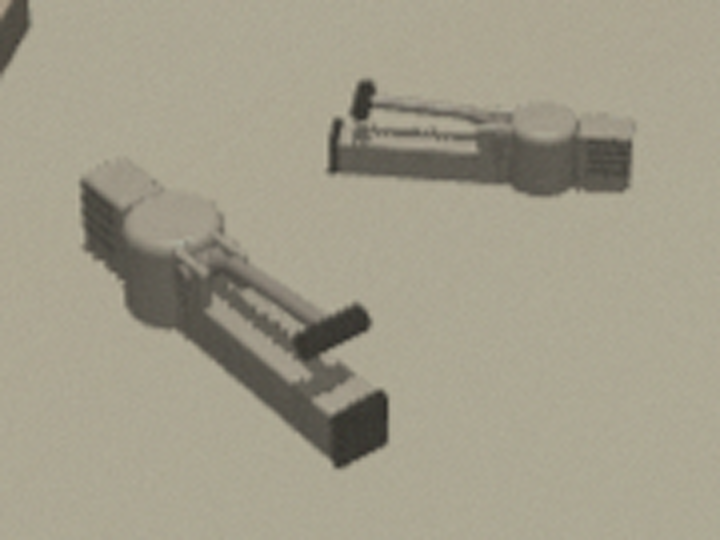

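Candidates: couplers at scene px (244,325) and (333,297). The first is the larger (grip to pin 149 mm against about 120 mm), so that is the one meant. Mounts are at (353,242) grey and (456,232) blue; grey is meant. I turn the tool first.

{"name": "arm_command", "arguments": {
  "commands": [0,0,0,-8.5,0,0,0,-8.5,0,0,0,-8.5,0,0,0,-8.5,0,0,0,-8.5],
  "jaw": 1
}}

```text
clock: 1.4
position: [238.1, -577.9, 231.4]
ee_rot: [-0.542, 0.84, -0.0, 0.0]
contact_force: [-0.2, -0.7, -0.4]
gripper_width: 85.1
```

{"name": "arm_command", "arguments": {
  "commands": [0,0,0,-8.5,0,0,0,-8.5,0,0,0,-8.5,0,0,0,-8.5,0,0,0,-8.5]
}}

```text
clock: 1.9
position: [238.1, -577.8, 231.4]
ee_rot: [0.812, -0.584, 0.0, -0.0]
contact_force: [-0.2, 0.2, -0.9]
gripper_width: 85.3
```

{"name": "arm_command", "arguments": {
  "commands": [0,0,0,-8.5,0,0,0,-8.5,0,0,0,-8.5,0,0,0,-8.5,0,0,0,-8.5]
}}

```text
clock: 2.4
position: [238.1, -577.8, 231.4]
ee_rot: [0.969, -0.246, 0.0, 0.0]
contact_force: [0.4, 0.0, 0.4]
gripper_width: 85.5
```

```bash
cat >> h.py <<'E'
def tool():
    s=arm.read_state(); M=R.from_quat(s["ee_rot"]).as_matrix(); return np.array(s["position"]),M,s
def togo(p,yaw_x=None):
    """shift in tool mm to world TCP p; and roll deg to bring tool x to world yaw"""
    q,M,s=tool(); d=M.T@(np.array(p,float)-q)
    y=np.degrees(np.arctan2(M[1,0],M[0,0])); tilt=np.degrees(np.arccos(-M[2,2]))
    print("t",round(s["clock"],2),"pos",q.round(1),"yawx",round(y,2),"tilt",round(tilt,2),"F",np.round(s["contact_force"],1),"w",round(s["gripper_width"],1),"J",np.round(s["joints"],2))
    print("togo tool mm",d.round(1),"roll", None if yaw_x is None else round((-(yaw_x-y)+180)%360-180,2))
E
python3 - <<'E'
from h import *
togo([500,262,230],-18.7)
E
```

```text
t 2.4 pos [ 238.1 -577.8  231.4] yawx -28.43 tilt 0.01 F [0.4 0.  0.4] w 85.5 J [-0.92  0.38  0.01 -0.   -1.19  2.  ]
togo tool mm [-169.6 -863.2    1.4] roll -9.73
```

{"name": "arm_command", "arguments": {
  "commands": [0,0,0,-4.9,0,0,0,-4.8,-0.001,-0.049,0,0,-0.001,-0.049,0,0,-0.001,-0.049,0,0]
}}

```text
clock: 2.9
position: [281.1, -438.4, 228.9]
ee_rot: [0.987, -0.162, -0.001, 0.0]
contact_force: [0.2, -0.1, 0.1]
gripper_width: 85.4
```

{"name": "arm_command", "arguments": {
  "commands": [-0.001,-0.049,0,0,-0.001,-0.049,0,0,-0.001,-0.049,0,0,-0.001,-0.049,0,0,-0.001,-0.049,0,0]
}}

```text
clock: 3.4
position: [355.1, -199.0, 229.7]
ee_rot: [0.987, -0.163, 0.001, 0.001]
contact_force: [1.9, -0.4, 0.1]
gripper_width: 85.0
```

{"name": "arm_command", "arguments": {
  "commands": [-0.001,-0.049,0,0,-0.001,-0.049,0,0,-0.001,-0.049,0,0,-0.001,-0.049,0,0,-0.001,-0.049,0,0]
}}

```text
clock: 3.9
position: [428.8, 40.3, 232.8]
ee_rot: [0.987, -0.162, 0.006, -0.001]
contact_force: [1.6, -0.7, 0.5]
gripper_width: 85.8
```

{"name": "arm_command", "arguments": {
  "commands": [-0.001,-0.049,0,0,-0.001,-0.049,0,0,-0.001,-0.049,0,0,-0.001,-0.04,0,0,0,0,0,0]
}}

```text
clock: 4.4
position: [485.9, 229.0, 234.8]
ee_rot: [0.987, -0.158, 0.008, -0.002]
contact_force: [-0.3, -0.4, -0.1]
gripper_width: 85.9
```

```bash
python3 - <<'E'
from h import *
togo([500,262,230],-18.7)
im=arm.get_image("wrist"); cv2.imwrite("pics/w1.png",im[:,:,::-1])
for t in ["coupler_socket","coupler_grip","handle_pin","handle_hinge","coupler_tail"]: places("wrist",t)
E
```

```text
t 4.4 pos [485.9 229.  234.8] yawx -18.23 tilt 0.94 F [-0.3 -0.4 -0.1] w 85.9 J [ 0.75  0.22 -0.22  0.01 -1.12  0.5 ]
togo tool mm [  3.  -35.7   5.1] roll 0.47
wrist coupler_socket 0.81 [466.9  67.8   5.4] [481. 167.]
wrist coupler_grip 0.96 [443.6  58.   20.1] [501. 190.]
wrist coupler_grip 0.73 [599.1 223.1  25.6] [272.  77.]
wrist handle_pin 0.93 [453.8 269.8  50.3] [276. 260.]
wrist handle_pin 0.69 [541.3 109.2  33.5] [425. 101.]
wrist handle_hinge 0.91 [485.9  78.   29. ] [473. 153.]
wrist handle_hinge 0.69 [534.3 243.5  35.3] [274. 162.]
wrist coupler_tail 0.96 [470.7 264.5   7.9] [279. 228.]
wrist coupler_tail 0.74 [527.   92.9  14.7] [441. 112.]
```

View pics/w1.png

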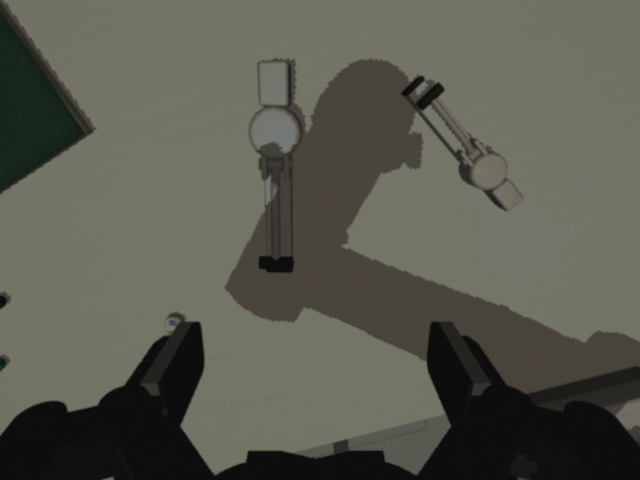

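```bash
python3 - <<'E'
from h import *
q,M,s=tool(); print(M[:,2].round(4), M[:,0].round(4))
togo([500,262,230],-18.7)
im=arm.get_image("wrist"); cv2.imwrite("pics/w2.png",im[:,:,::-1])
for t in ["coupler_grip","handle_pin","handle_hinge","coupler_tail"]: places("wrist",t)
togo([500,262,230],-18.7)
# pixel rays from w1-like features
for px,z in [((276,258),54),((276,133),44)]: print(px,ray("wrist",px,z).round(1))
E
```

```text
[ 0.0153  0.0018 -0.9999] [ 0.948  -0.3179  0.0139]
t 4.7 pos [484.3 223.5 235.6] yawx -18.54 tilt 0.88 F [-0.  -0.2  0.2] w 85.4 J [ 0.74  0.22 -0.22  0.01 -1.12  0.5 ]
togo tool mm [  2.6 -41.4   5.9] roll 0.16
wrist coupler_grip 0.93 [598.1 228.6  27.8] [265.  81.]
wrist coupler_grip 0.86 [442.4  60.6  21.5] [498. 193.]
wrist handle_pin 0.98 [545.3 111.9  35.1] [421.  98.]
wrist handle_pin 0.89 [454.4 276.3  49.2] [270. 261.]
wrist handle_hinge 0.93 [487.2  82.4  30.2] [469. 154.]
wrist handle_hinge 0.74 [532.9 247.5  36.5] [271. 165.]
wrist coupler_tail 0.93 [471.3 271.8   9.7] [273. 230.]
wrist coupler_tail 0.7 [530.2 102.9  11.8] [429. 112.]
wrist coupler_tail 0.53 [456.4 276.5  49.1] [269. 259.]
t 4.95 pos [484.5 224.1 235.6] yawx -18.52 tilt 0.9 F [ 0.4  0.4 -0.8] w 85.3 J [ 0.74  0.22 -0.22  0.01 -1.12  0.5 ]
togo tool mm [  2.5 -40.8   5.9] roll 0.18
(276, 258) [457.2 268.9  54. ]
(276, 133) [556.7 233.3  44. ]
```

```bash
python3 - <<'E'
from h import *
togo([455,277,110],-18.2)
E
```

```text
t 4.95 pos [484.5 224.1 235.6] yawx -18.52 tilt 0.9 F [ 0.4  0.4 -0.8] w 85.3 J [ 0.74  0.22 -0.22  0.01 -1.12  0.5 ]
togo tool mm [-46.6 -39.9 125.2] roll -0.32
```

{"name": "arm_command", "arguments": {
  "commands": [-0.012,-0.01,0.031,-0.1,-0.012,-0.01,0.031,-0.1,-0.012,-0.01,0.031,0,-0.011,-0.01,0.031,0,0,0,0,0]
}}

```text
clock: 5.45
position: [456.4, 278.2, 110.8]
ee_rot: [0.987, -0.161, 0.011, -0.005]
contact_force: [-0.1, -0.2, 0.4]
gripper_width: 84.9
```

{"name": "arm_command", "arguments": {
  "commands": [0,0,0,0,0,0,0,0,0,0,0,0,0,0,0,0,0,0,0,0]
}}

```text
clock: 5.95
position: [459.6, 278.8, 116.0]
ee_rot: [0.987, -0.161, 0.014, -0.009]
contact_force: [0.5, -0.7, -0.4]
gripper_width: 85.4
```

```bash
python3 - <<'E'
from h import *
togo([455,277,29],-18.2)
im=arm.get_image("wrist"); cv2.imwrite("pics/w3.png",im[:,:,::-1])
for t in ["coupler_grip","handle_pin","handle_hinge","coupler_tail"]: places("wrist",t)
q,M,s=tool(); print(M[:,2].round(4))
E
```

```text
t 5.95 pos [459.6 278.8 116. ] yawx -18.58 tilt 1.85 F [ 0.5 -0.7 -0.4] w 85.4 J [ 0.86  0.34 -0.39  0.02 -0.81  0.38]
togo tool mm [-5.9  5.  86.8] roll -0.38
wrist handle_pin 0.79 [455.  275.2  48.3] [323. 268.]
wrist handle_hinge 0.98 [486.4  84.4  28.9] [638. 103.]
wrist handle_hinge 0.96 [533.2 247.2  32.4] [326. 116.]
wrist coupler_tail 0.89 [469.9 271.1   7.8] [321. 224.]
wrist coupler_tail 0.64 [527.8 101.5   8.2] [572.  41.]
[ 0.0284  0.0113 -0.9995]
```

View pics/w3.png

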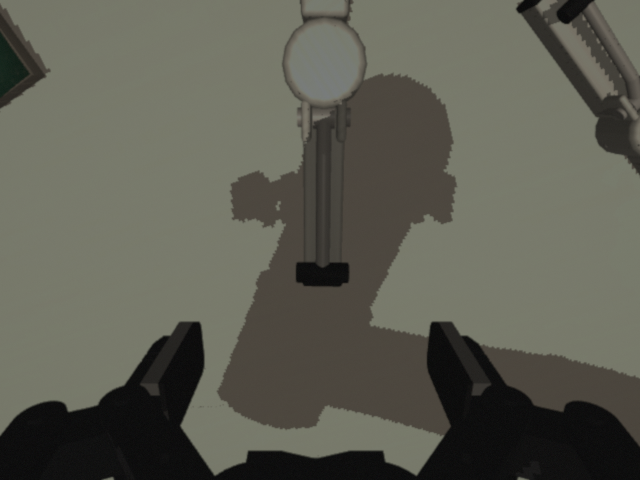

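{"name": "arm_command", "arguments": {
  "commands": [-0.002,0.002,0.012,-0.2,-0.002,0.002,0.014,-0.1,-0.001,0.001,0.014,0,0,0,0.008,0,0,0,0.004,0]
}}

```text
clock: 6.7
position: [455.0, 276.9, 62.3]
ee_rot: [0.987, -0.158, 0.014, -0.009]
contact_force: [-0.4, -0.1, -0.3]
gripper_width: 85.6
```

```bash
python3 - <<'E'
from h import *
togo([455,276.5,29],-18.4)
q,M,s=tool(); print(M[:,2].round(4))
E
```

```text
t 6.7 pos [455.  276.9  62.3] yawx -18.21 tilt 1.93 F [-0.4 -0.1 -0.3] w 85.6 J [ 0.86  0.41 -0.46  0.02 -0.67  0.38]
togo tool mm [-0.7  1.1 33.3] roll 0.19
[ 0.0308  0.0134 -0.9994]
```

{"name": "arm_command", "arguments": {
  "commands": [0,0,0.008,0,0,0.001,0.01,0,0,0,0.008,0,0,0,0.004,0,0,0,0.002,0]
}}

```text
clock: 7.2
position: [456.4, 277.0, 28.1]
ee_rot: [0.987, -0.158, 0.015, -0.009]
contact_force: [0.6, -0.9, 0.2]
gripper_width: 85.4
```

```bash
python3 - <<'E'
from h import *
togo([455,276.5,30],-18.4)
im=arm.get_image("wrist"); cv2.imwrite("pics/w4.png",im[:,:,::-1])
places("wrist","handle_pin"); 
E
```

```text
t 7.2 pos [456.4 277.   28.1] yawx -18.2 tilt 1.98 F [ 0.6 -0.9  0.2] w 85.4 J [ 0.86  0.46 -0.49  0.03 -0.59  0.37]
togo tool mm [-1.1  0.8 -2. ] roll 0.2
wrist handle_pin 0.76 [453.9 279.8  48.8] [304. 356.]
```

View pics/w4.png

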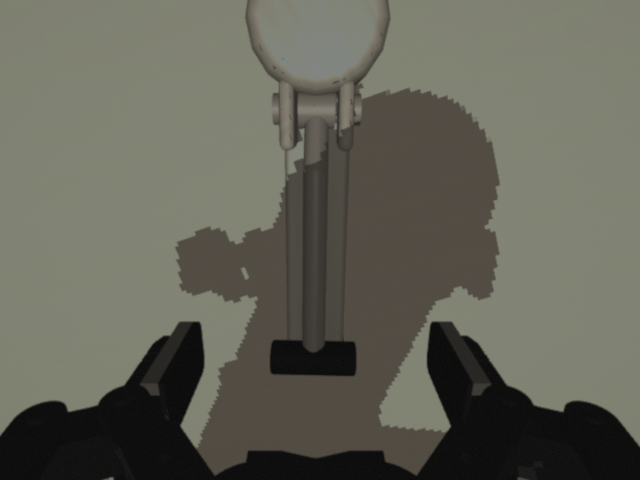

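Pin at px (313,357), centred between the pads (315). Closing.

{"name": "arm_command", "arguments": {
  "commands": [0,0,0,0,0,0,0,0,0,0,0,0,0,0,0,0,0,0,0,0],
  "jaw": 0.1
}}

```text
clock: 7.8
position: [456.9, 277.7, 29.6]
ee_rot: [0.987, -0.158, 0.015, -0.011]
contact_force: [-0.4, -1.0, -0.1]
gripper_width: 28.4
```

{"name": "arm_command", "arguments": {
  "commands": [0,0,0,0,0,0,0,0,0,0,0,0,0,0,0,0,0,0,0,0]
}}

```text
clock: 8.3
position: [457.0, 277.7, 29.5]
ee_rot: [0.987, -0.158, 0.015, -0.011]
contact_force: [-0.2, 0.1, -0.4]
gripper_width: 28.0
```

```bash
python3 - <<'E'
from h import *
togo([455,276.5,30],-18.4)
im=arm.get_image("wrist"); cv2.imwrite("pics/w5.png",im[:,:,::-1])
q,M,s=tool()
# arc of pin in coupler frame (x fwd,z up) start at 
for a in np.arange(0,1.06,.15):
    c=np.array([-26,34]); v=np.array([-85,14.]); v=np.array([v[0]*np.cos(a)+v[1]*np.sin(a), -v[0]*np.sin(a)+v[1]*np.cos(a)])
    print(round(a,2),(c+v).round(1))
E
```

```text
t 8.3 pos [457.  277.7  29.5] yawx -18.19 tilt 2.14 F [-0.2  0.1 -0.4] w 28.0 J [ 0.86  0.46 -0.49  0.03 -0.59  0.37]
togo tool mm [-1.5  1.7 -0.5] roll 0.21
0.0 [-111.   48.]
0.15 [-108.    60.5]
0.3 [-103.1   72.5]
0.45 [-96.4  83.6]
0.6 [-88.2  93.5]
0.75 [-78.7 102.2]
0.9 [-67.9 109.3]
1.05 [-56.1 114.7]
```

View pics/w5.png

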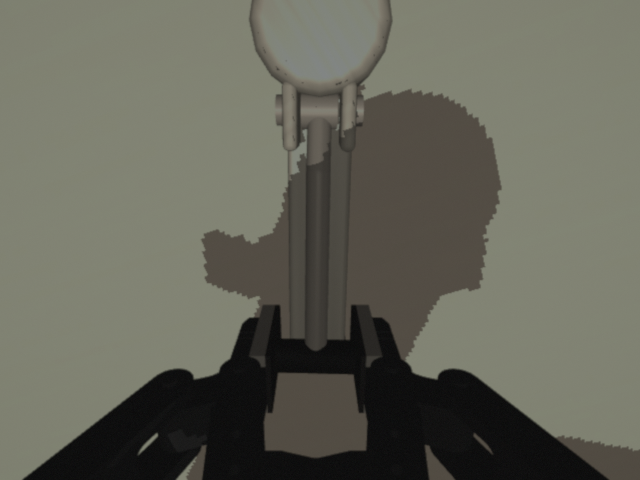

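{"name": "arm_command", "arguments": {
  "commands": [0.0015,0,-0.006,0,0.002,0,-0.006,0,0.0025,0,-0.006,0,0.003,0,-0.006,0,0.0035,0,-0.0055,0]
}}

```text
clock: 8.85
position: [468.6, 272.9, 61.2]
ee_rot: [0.987, -0.157, 0.015, -0.011]
contact_force: [-0.5, 0.2, -1.4]
gripper_width: 28.3
```

```bash
cat >> h.py <<'E'
def rel(p0,yaw):
    q,M,s=tool(); d=q-np.array(p0); y=np.radians(yaw)
    print("rel along/left/up",round(d[0]*np.cos(y)+d[1]*np.sin(y),1),round(-d[0]*np.sin(y)+d[1]*np.cos(y),1),round(d[2],1),"F",np.round(s["contact_force"],1),"w",round(s["gripper_width"],1),"yawx",round(np.degrees(np.arctan2(M[1,0],M[0,0])),2),"z",M[:,2].round(3),"t",round(s["clock"],2))
E
python3 - <<'E'
from h import *
rel([457,277.7,29.5],-18.3)
E
```

```text
rel along/left/up 12.5 -0.9 31.7 F [-0.5  0.2 -1.4] w 28.3 yawx -18.15 z [ 0.034  0.016 -0.999] t 8.85
```

{"name": "arm_command", "arguments": {
  "commands": [0.004,0,-0.005,0,0.0045,0,-0.005,0,0.0045,0,-0.0045,0,0.005,0,-0.0045,0,0.005,0,-0.004,0]
}}

```text
clock: 9.35
position: [490.9, 265.0, 87.3]
ee_rot: [0.987, -0.158, 0.015, -0.011]
contact_force: [-0.5, 1.2, -2.0]
gripper_width: 28.6
```

```bash
python3 - <<'E'
from h import *
rel([457,277.7,29.5],-18.3)
E
```

```text
rel along/left/up 36.1 -1.5 57.8 F [-0.5  1.2 -2. ] w 28.6 yawx -18.15 z [ 0.033  0.017 -0.999] t 9.35
```

{"name": "arm_command", "arguments": {
  "commands": [0.0055,0,-0.003,0,0.005,0,-0.0025,0,0.005,0,-0.002,0,0.003,0,-0.001,0,0.001,0,-0.0005,0]
}}

```text
clock: 9.85
position: [510.9, 258.1, 97.8]
ee_rot: [0.987, -0.158, 0.015, -0.011]
contact_force: [-2.4, 1.3, -0.6]
gripper_width: 28.3
```

```bash
python3 - <<'E'
from h import *
rel([457,277.7,29.5],-18.3)
im=arm.get_image("wrist"); cv2.imwrite("pics/w6.png",im[:,:,::-1])
crop("scene",180,200,380,400,3,"s6.png")
rel([457,277.7,29.5],-18.3)
E
```

```text
rel along/left/up 57.4 -1.7 68.3 F [-2.4  1.3 -0.6] w 28.3 yawx -18.2 z [ 0.032  0.017 -0.999] t 9.85
rel along/left/up 57.2 -1.7 68.1 F [-0.3  2.1 -1.9] w 28.5 yawx -18.19 z [ 0.033  0.017 -0.999] t 9.95
```

View pics/s6.png

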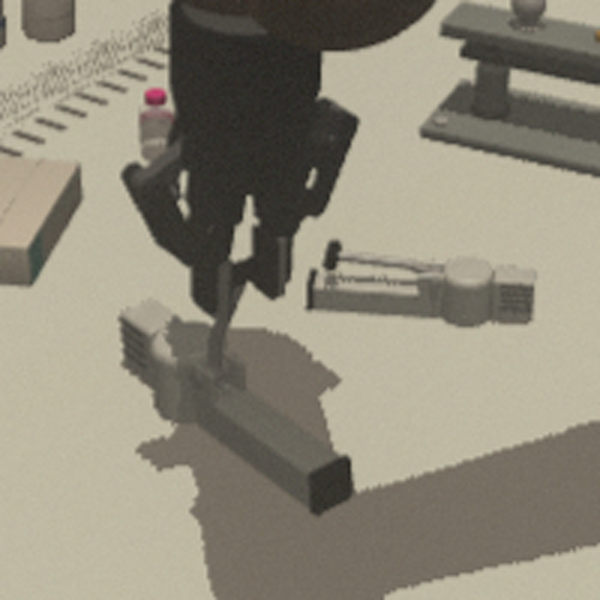

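{"name": "arm_command", "arguments": {
  "commands": [0.003,0,-0.0005,0,0.001,0,0,0,0,0,0,0,0,0,0,0,0,0,0,0]
}}

```text
clock: 10.45
position: [514.4, 256.8, 98.3]
ee_rot: [0.987, -0.158, 0.014, -0.011]
contact_force: [-0.8, 1.6, -1.0]
gripper_width: 28.2
```

```bash
python3 - <<'E'
from h import *
rel([457,277.7,29.5],-18.3)
E
```

```text
rel along/left/up 61.0 -1.8 68.8 F [-0.8  1.6 -1. ] w 28.2 yawx -18.16 z [ 0.032  0.017 -0.999] t 10.45
```

{"name": "arm_command", "arguments": {
  "commands": [0,0,0,0,0,0,0,0,0,0,0,0,0,0,0,0,0,0,0,0],
  "jaw": 1
}}

```text
clock: 10.95
position: [515.2, 256.3, 98.8]
ee_rot: [0.987, -0.158, 0.015, -0.011]
contact_force: [-0.3, 0.0, -0.2]
gripper_width: 85.2
```

{"name": "arm_command", "arguments": {
  "commands": [0,0,-0.01,0,0,0,-0.015,0,0,0,-0.015,0,0,0,-0.015,0,0,0,-0.01,0]
}}

```text
clock: 11.45
position: [512.6, 254.5, 167.2]
ee_rot: [0.987, -0.158, 0.015, -0.009]
contact_force: [0.2, -0.6, 0.5]
gripper_width: 85.1
```

{"name": "arm_command", "arguments": {
  "commands": [0.01,0,-0.015,0,0.015,0,-0.01,0,0.015,0,-0.005,0,0.01,0,0,0,0,0,0,0]
}}

```text
clock: 11.95
position: [560.8, 238.6, 204.4]
ee_rot: [0.987, -0.157, 0.017, -0.011]
contact_force: [0.4, 1.3, -0.0]
gripper_width: 85.8
```

```bash
python3 - <<'E'
from h import *
rel([457,277.7,29.5],-18.3)
im=arm.get_image("wrist"); cv2.imwrite("pics/w7.png",im[:,:,::-1])
for t in ["coupler_grip","handle_pin","handle_hinge","coupler_tail","coupler_socket"]: places("wrist",t)
arm.get_image("scene")
for t in ["coupler_grip","handle_pin","handle_hinge","coupler_tail","coupler_socket"]: places("scene",t)
togo([597,230,150],-18.3)
E
```

```text
rel along/left/up 110.8 -4.6 174.9 F [ 0.4  1.3 -0. ] w 85.8 yawx -18.1 z [ 0.036  0.017 -0.999] t 11.95
wrist coupler_grip 0.7 [595.9 229.   27.8] [316. 173.]
wrist coupler_grip 0.61 [444.   60.5  21. ] [551. 279.]
wrist handle_pin 0.98 [504.9 258.6 112.9] [313. 332.]
wrist handle_pin 0.58 [547.3 115.2  36.8] [473. 189.]
wrist handle_hinge 0.94 [486.4  81.5  26.4] [522. 243.]
wrist handle_hinge 0.75 [532.1 248.6  35. ] [317. 254.]
wrist handle_hinge 0.21 [503.2 259.  109.9] [313. 332.]
wrist coupler_tail 0.9 [528.3 103.9   9.8] [479. 201.]
wrist coupler_socket 0.97 [555.1 244.4  -2.9] [315. 216.]
wrist coupler_socket 0.75 [468.   72.7   2.7] [523. 251.]
scene coupler_grip 0.73 [600.7 228.7  27.2] [230. 311.]
scene coupler_grip 0.59 [445.3  64.1  17.6] [351. 298.]
scene coupler_grip 0.41 [759.9 -50.4  -1.1] [251. 238.]
scene coupler_grip 0.39 [7.571e+02 2.620e+01 4.000e-01] [231. 252.]
scene handle_pin 0.69 [553.3 111.1  36.4] [289. 284.]
scene handle_hinge 0.82 [535.2 252.7  33.3] [252. 327.]
scene handle_hinge 0.63 [488.3  83.5  29.5] [326. 290.]
scene coupler_tail 0.94 [469.8 271.9  13.8] [278. 356.]
scene coupler_tail 0.82 [541.9 109.2   1.6] [295. 300.]
scene coupler_socket 0.9 [558.9 245.2   2.1] [244. 335.]
scene coupler_socket 0.87 [472.1  78.9  -5.4] [335. 307.]
t 12.55 pos [559.9 239.  204.4] yawx -18.01 tilt 2.29 F [ 0.6 -0.   0.3] w 85.6 J [ 0.67  0.36 -0.11  0.01 -1.07  0.58]
togo tool mm [36.5 -1.4 55.6] roll 0.29
```

View pics/w7.png

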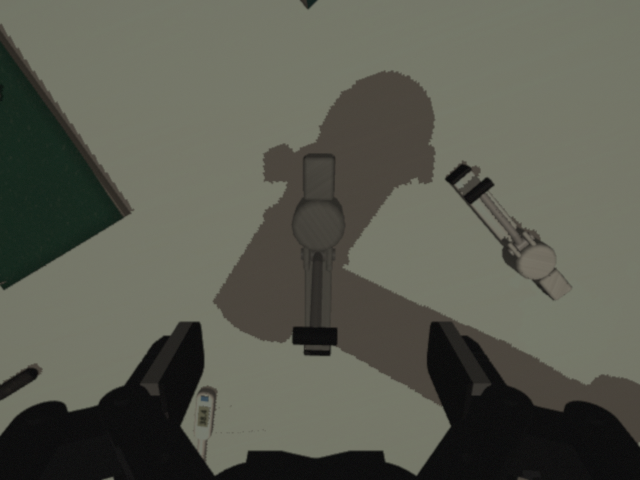

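{"name": "arm_command", "arguments": {
  "commands": [0,0,-0.04,0,0,0,-0.04,0,0,0,-0.04,0,0,0,0,0,0,0,0,0]
}}

```text
clock: 13.05
position: [554.7, 236.5, 327.1]
ee_rot: [0.988, -0.156, 0.015, -0.01]
contact_force: [-1.1, 0.2, -0.5]
gripper_width: 85.2
```

```bash
python3 - <<'E'
from h import *
rel([457,277.7,29.5],-18.3)
togo([598.5,229.5,60],-18.3)
E
```

```text
rel along/left/up 105.7 -8.4 297.6 F [-1.1  0.2 -0.5] w 85.2 yawx -18.02 z [ 0.033  0.015 -0.999] t 13.05
t 13.05 pos [554.7 236.5 327.1] yawx -18.02 tilt 2.06 F [-1.1  0.2 -0.5] w 85.2 J [ 0.68  0.28  0.09  0.01 -1.34  0.58]
togo tool mm [ 36.7  -0.3 268.3] roll 0.28
```

{"name": "arm_command", "arguments": {
  "commands": [0.045,0,0,0,0,0,0,0,0,0,0.04,0,0,0,0.04,0,0,0,0.015,0]
}}

```text
clock: 13.55
position: [601.8, 223.7, 229.3]
ee_rot: [0.988, -0.156, 0.016, -0.01]
contact_force: [-0.3, 0.4, -0.9]
gripper_width: 85.2
```

```bash
python3 - <<'E'
from h import *
rel([457,277.7,29.5],-18.3)
togo([598.5,229.5,60],-18.3)
E
```

```text
rel along/left/up 154.5 -5.8 199.8 F [-0.3  0.4 -0.9] w 85.2 yawx -18.03 z [ 0.034  0.016 -0.999] t 13.55
t 13.55 pos [601.8 223.7 229.3] yawx -18.03 tilt 2.14 F [-0.3  0.4 -0.9] w 85.2 J [ 0.61  0.4   0.02  0.01 -1.16  0.64]
togo tool mm [ -9.6  -0.2 169.2] roll 0.27
```

{"name": "arm_command", "arguments": {
  "commands": [0,0.048,0,0,0,0.048,0,0,0,0.048,0,0,0,0.048,0,0,0,0,0,0]
}}

```text
clock: 14.05
position: [534.5, 35.1, 212.4]
ee_rot: [0.988, -0.155, 0.006, -0.004]
contact_force: [-0.1, 0.0, -0.5]
gripper_width: 85.4
```

```bash
python3 - <<'E'
from h import *
rel([457,277.7,29.5],-18.3)
togo([598.5,229.5,60],-18.3)
E
```

```text
rel along/left/up 149.7 -206.0 182.9 F [-0.1  0.  -0.5] w 85.4 yawx -17.85 z [ 0.013  0.007 -1.   ] t 14.05
t 14.05 pos [534.5  35.1 212.4] yawx -17.85 tilt 0.87 F [-0.1  0.  -0.5] w 85.4 J [ 0.37  0.24 -0.25 -0.   -1.07  0.89]
togo tool mm [  -0.3 -203.   154.6] roll 0.45
```

{"name": "arm_command", "arguments": {
  "commands": [0,0.048,-0.005,0,0,0.048,-0.005,0,0,0,0,0,0,0,0,0,0,-0.01,0,0]
}}

```text
clock: 14.55
position: [506.0, -46.7, 218.0]
ee_rot: [0.988, -0.156, 0.003, -0.004]
contact_force: [0.5, -0.2, 0.0]
gripper_width: 85.4
```

```bash
python3 - <<'E'
from h import *
rel([457,277.7,29.5],-18.3)
togo([598.5,229.5,60],-18.3)
E
```

```text
rel along/left/up 148.4 -292.7 188.5 F [ 0.5 -0.2  0. ] w 85.4 yawx -17.97 z [ 0.008  0.006 -1.   ] t 14.55
t 14.55 pos [506.  -46.7 218. ] yawx -17.97 tilt 0.57 F [ 0.5 -0.2  0. ] w 85.4 J [ 0.23  0.19 -0.3  -0.   -1.07  1.03]
togo tool mm [   1.9 -290.   160.3] roll 0.33
```

{"name": "arm_command", "arguments": {
  "commands": [0,-0.015,0,0,0,-0.022,0,0,0,-0.025,0,0.1,0,-0.025,0,0.1,0,-0.025,0,0.1]
}}

```text
clock: 15.05
position: [543.2, 72.4, 217.3]
ee_rot: [0.988, -0.156, 0.003, -0.003]
contact_force: [0.7, -0.4, 0.8]
gripper_width: 85.9
```

{"name": "arm_command", "arguments": {
  "commands": [0,-0.025,0.01,0,0,-0.025,0.01,0,0,-0.025,0.01,0,0,-0.025,0.01,0,0,-0.025,0.01,0]
}}

```text
clock: 15.55
position: [583.4, 211.6, 166.4]
ee_rot: [0.989, -0.149, 0.005, -0.004]
contact_force: [-0.0, 0.0, -0.3]
gripper_width: 85.1
```

{"name": "arm_command", "arguments": {
  "commands": [0,-0.02,0.012,0,0,-0.015,0.014,0,0,-0.008,0.014,0,0,-0.003,0.014,0,0,0,0.01,0]
}}

```text
clock: 16.05
position: [596.0, 272.7, 96.0]
ee_rot: [0.99, -0.141, 0.004, -0.004]
contact_force: [-0.3, 0.2, -0.4]
gripper_width: 85.5
```

```bash
python3 - <<'E'
from h import *
im=arm.get_image("wrist"); cv2.imwrite("pics/w8.png",im[:,:,::-1])
rel([457,277.7,29.5],-18.3)
for t in ["coupler_grip","handle_pin","handle_hinge","coupler_socket"]: places("wrist",t)
togo([598.5,229.5,60],-18.3)
E
```

```text
rel along/left/up 132.8 37.7 64.6 F [-0.3  0.3 -2.4] w 85.8 yawx -16.3 z [ 0.007  0.005 -1.   ] t 16.1
wrist coupler_grip 0.76 [597.4 225.2  24.5] [390. 235.]
wrist handle_pin 0.81 [544.8 110.1  38.5] [619. 275.]
wrist handle_pin 0.75 [468.3 268.1   6.9] [367. 407.]
wrist handle_hinge 0.65 [531.4 245.7  36.4] [384. 351.]
wrist coupler_socket 0.71 [559.9 242.    1.2] [372. 284.]
t 16.3 pos [597.2 271.3  98.8] yawx -16.37 tilt 0.87 F [-0.1 -0.9  0.7] w 85.4 J [ 0.67  0.54 -0.09  0.   -0.93  0.61]
togo tool mm [12.6 40.2 38.5] roll 1.93
```

View pics/w8.png

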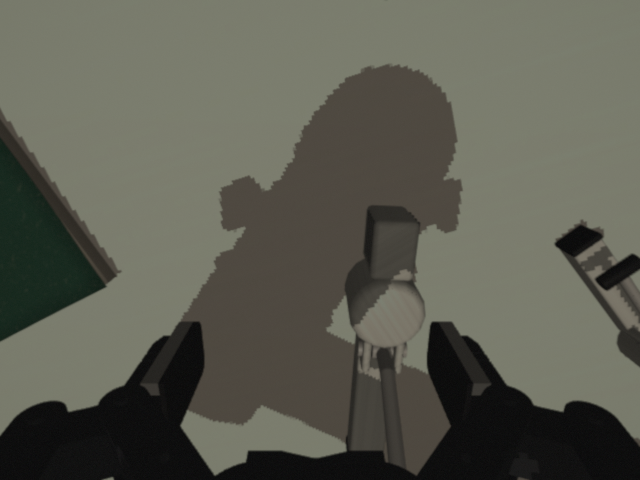

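{"name": "arm_command", "arguments": {
  "commands": [0.003,0.008,0.002,0.6,0.003,0.009,0.004,0.6,0.003,0.009,0.006,0.5,0.002,0.007,0.008,0.2,0.001,0.003,0.006,0]
}}

```text
clock: 16.8
position: [600.2, 229.1, 74.9]
ee_rot: [0.987, -0.162, 0.008, -0.008]
contact_force: [-0.2, 0.5, -0.3]
gripper_width: 85.1
```

{"name": "arm_command", "arguments": {
  "commands": [0,0.001,0.004,0,0,0,0.002,0,0,0,0,0,0,0,0,0,0,0,0,0]
}}

```text
clock: 17.3
position: [599.5, 227.4, 66.5]
ee_rot: [0.987, -0.162, 0.007, -0.007]
contact_force: [-0.0, 0.3, -0.4]
gripper_width: 85.3
```

```bash
python3 - <<'E'
from h import *
im=arm.get_image("wrist"); cv2.imwrite("pics/w9.png",im[:,:,::-1])
for t in ["coupler_grip","handle_pin","handle_hinge","coupler_socket"]: places("wrist",t)
togo([598.5,229.5,7],-18.3)
E
```

```text
wrist coupler_grip 0.83 [595.8 228.6  28.3] [313. 290.]
wrist handle_pin 0.66 [547.3 113.2  35.5] [566. 315.]
wrist handle_hinge 0.63 [487.6  83.1  30.3] [632. 388.]
wrist handle_hinge 0.58 [530.5 249.   35. ] [315. 409.]
wrist coupler_socket 0.75 [467.3  70.8   4.1] [623. 381.]
t 17.55 pos [599.5 227.1  66.6] yawx -18.66 tilt 1.14 F [-0.   0.4  0.6] w 85.3 J [ 0.61  0.55 -0.16  0.   -0.83  0.63]
togo tool mm [-2.4 -1.  59.6] roll -0.36
```

View pics/w9.png

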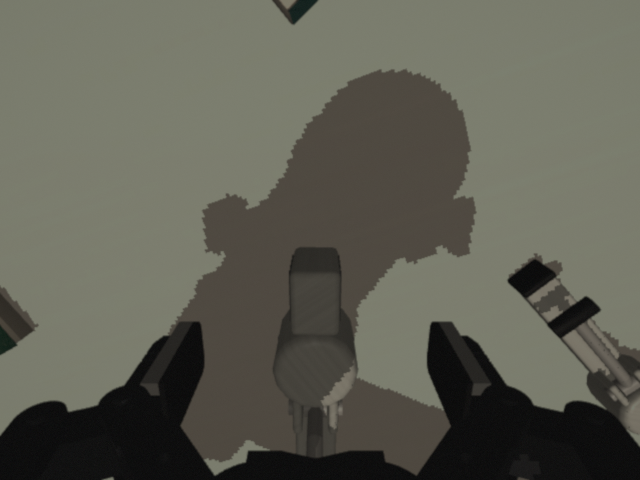

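```bash
python3 - <<'E'
from h import *
for px in [(316,272),(316,333),(316,302)]: print(px, ray("wrist",px,42).round(1))
c=ray("wrist",(316,302),42); togo([c[0],c[1],7],-18.4)
print(proj("wrist",[598,229.5,42]))
E
```

```text
(316, 272) [609.8 221.8  42. ]
(316, 333) [579.4 232.   42. ]
(316, 302) [595.2 226.7  42. ]
t 17.55 pos [599.5 227.1  66.6] yawx -18.66 tilt 1.14 F [-0.   0.4  0.6] w 85.3 J [ 0.61  0.55 -0.16  0.   -0.83  0.63]
togo tool mm [-4.6  2.7 59.5] roll -0.26
[308.4246725  298.64242078]
```

{"name": "arm_command", "arguments": {
  "commands": [-0.001,0,0.008,-0.2,-0.001,0.0005,0.012,0,-0.001,0,0.012,0,0,0,0.009,0,0,0,0.006,0]
}}

```text
clock: 18.05
position: [596.8, 228.3, 15.8]
ee_rot: [0.987, -0.16, 0.007, -0.007]
contact_force: [0.2, 0.6, 0.2]
gripper_width: 85.3
```

```bash
python3 - <<'E'
from h import *
togo([596.5,228,7],-18.4)
E
```

```text
t 18.05 pos [596.8 228.3  15.8] yawx -18.44 tilt 1.16 F [0.2 0.6 0.2] w 85.3 J [ 0.62  0.61 -0.21  0.   -0.73  0.63]
togo tool mm [-0.3  0.6  8.8] roll -0.04
```

{"name": "arm_command", "arguments": {
  "commands": [0,0,0.003,0,0,0,0.002,0,0,0,0,0,0,0,0,0,0,0,0,0]
}}

```text
clock: 18.55
position: [596.7, 228.1, 8.9]
ee_rot: [0.987, -0.16, 0.007, -0.006]
contact_force: [-0.5, 0.0, -0.2]
gripper_width: 85.5
```

{"name": "arm_command", "arguments": {
  "commands": [0,0,0,0,0,0,0,0,0,0,0,0,0,0,0,0,0,0,0,0],
  "jaw": 0
}}

```text
clock: 19.05
position: [597.5, 228.6, 10.6]
ee_rot: [0.987, -0.16, 0.008, -0.007]
contact_force: [0.5, -0.6, 1.0]
gripper_width: 23.4
```

{"name": "arm_command", "arguments": {
  "commands": [0,0,0,0,0,0,0,0,0,0,0,0,0,0,0,0,0,0,0,0]
}}

```text
clock: 19.55
position: [597.5, 228.6, 10.6]
ee_rot: [0.987, -0.16, 0.008, -0.007]
contact_force: [-0.8, -0.2, 1.7]
gripper_width: 23.1
```

```bash
python3 - <<'E'
from h import *
im=arm.get_image("wrist"); cv2.imwrite("pics/w10.png",im[:,:,::-1])
togo([596.5,228,7],-18.4)
q,M,s=tool(); print(M[:,2].round(4))
E
```

```text
t 19.6 pos [597.5 228.6  10.6] yawx -18.41 tilt 1.2 F [-1.2  0.   0.3] w 23.0 J [ 0.62  0.62 -0.21  0.   -0.72  0.63]
togo tool mm [-0.8  0.9  3.5] roll -0.01
[ 0.0176  0.0114 -0.9998]
```

View pics/w10.png

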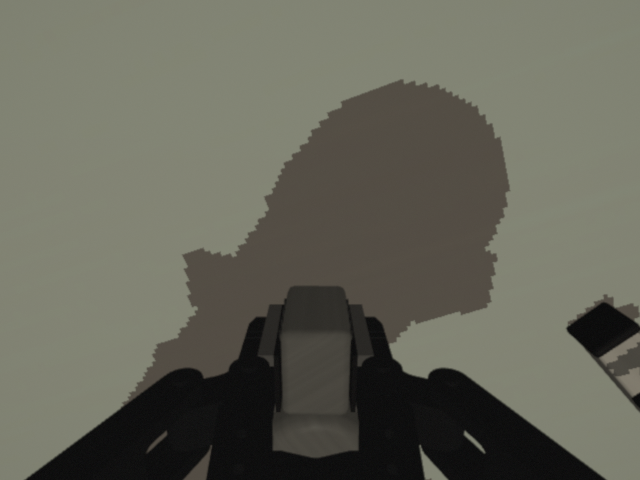

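```bash
python3 - <<'E'
from h import *
q,M,s=tool(); y=np.radians(-18.4); e=np.array([np.cos(y),np.sin(y)]); n=np.array([-e[1],e[0]])
for px,z in [((316,302),42),((316,289),42),((316,289),0),((316,413),44)]:
    p=ray("wrist",px,z)[:2]-q[:2]; print(px,z,(p@e).round(1),(p@n).round(1))
arm.get_image("scene")
for p in [(557.5,243.5,0)]: pass
# detections all so far in coupler along coordinate relative to TCP
for nm,p,off in [("grip",(598,229.5),41),("hinge",(533.5,250),-26),("sock",(558,245),0),("tail",(470.8,272.5),-92)]:
    d=np.array(p)-q[:2]; print(nm,(d@e-off).round(1),(d@n).round(1))
E
```

```text
(316, 302) 42 24.5 -2.5
(316, 289) 42 29.0 -2.5
(316, 289) 0 9.5 -2.0
(316, 413) 44 -16.9 -2.6
grip -40.9 1.0
hinge -41.5 0.1
sock -42.7 3.1
tail -42.1 1.7
```

```bash
python3 - <<'E'
import cv2
im=cv2.imread("pics/w10.png")[270:450,240:400]
im=cv2.convertScaleAbs(cv2.resize(im,None,fx=4,fy=4,interpolation=cv2.INTER_CUBIC)[:600],alpha=1.8)
cv2.imwrite("pics/w10c.png",im)
E
```

```text
(no output)
```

View pics/w10c.png

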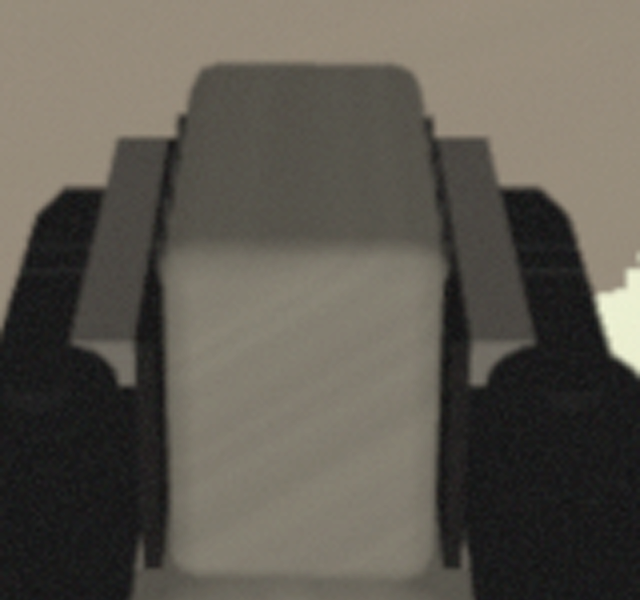

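```bash
python3 - <<'E'
from h import *
q,M,s=tool(); y=np.radians(-18.4); e=np.array([np.cos(y),np.sin(y)]); n=np.array([-e[1],e[0]])
for px,z in [((315.6,332),42),((315.6,287),10),((315.6,414.5),44),((315.6,414.5),42),((284,414),42),((347,414),42),((281,333),42),((351,333),42)]:
    p=ray("wrist",px,z)[:2]-q[:2]; print(px,z,(p@e).round(1),(p@n).round(1))
print(places("wrist","mount"))
# camera pose in tool frame
K,T=cam("wrist"); print((M.T@(T[:3,3]-q)).round(1)); print((M.T@T[:3,:3]).round(3)); print(K)
E
```

```text
(315.6, 332) 42 13.7 -2.4
(315.6, 287) 10 15.0 -2.0
(315.6, 414.5) 44 -17.5 -2.5
(315.6, 414.5) 42 -19.3 -2.5
(284, 414) 42 -19.2 8.6
(347, 414) 42 -18.9 -13.5
(281, 333) 42 13.2 8.8
(351, 333) 42 13.4 -13.9
None
[  83.4    1.7 -143.3]
[[ 0.001 -0.945 -0.326]
 [ 1.     0.001  0.001]
 [-0.    -0.326  0.945]]
[[395.17641402   0.         315.15555832]
 [  0.         395.17641402 242.83346638]
 [  0.           0.           1.        ]]
```

{"name": "arm_command", "arguments": {
  "commands": [0,0,-0.008,0,0,0,-0.015,0,0,0,-0.02,0,0,0,-0.025,0,0,0,-0.025,0]
}}

```text
clock: 20.2
position: [589.5, 224.0, 97.4]
ee_rot: [0.987, -0.162, -0.001, -0.001]
contact_force: [0.5, 1.4, -3.7]
gripper_width: 23.0
```

{"name": "arm_command", "arguments": {
  "commands": [0,0,-0.025,0,0,0,-0.02,0,0,0,-0.015,0,0,0,-0.008,0,0,0,0,0]
}}

```text
clock: 20.7
position: [587.6, 223.1, 168.9]
ee_rot: [0.987, -0.162, -0.002, -0.002]
contact_force: [-0.1, -1.2, -5.0]
gripper_width: 23.3
```

```bash
python3 - <<'E'
from h import *
togo([495,-163,200],7.6)
q,M,s=tool(); print(M[:,2].round(4))
crop("scene",180,130,380,330,3,"s11.png")
im=arm.get_image("wrist"); cv2.imwrite("pics/w11.png",im[:,:,::-1])
E
```

```text
t 20.7 pos [587.6 223.1 168.9] yawx -18.7 tilt 0.3 F [-0.1 -1.2 -5. ] w 23.3 J [ 0.62  0.44 -0.07 -0.01 -1.07  0.63]
togo tool mm [ 36.  395.3 -32.2] roll -26.3
[-0.0037  0.0037 -1.    ]
```

View pics/s11.png

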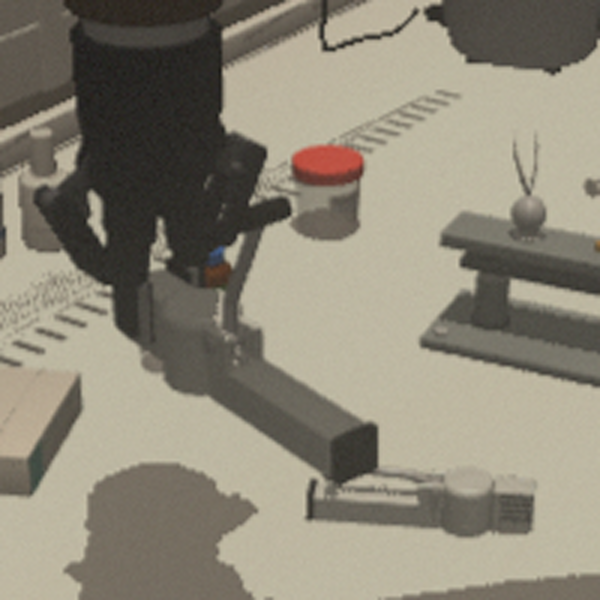

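View pics/w11.png

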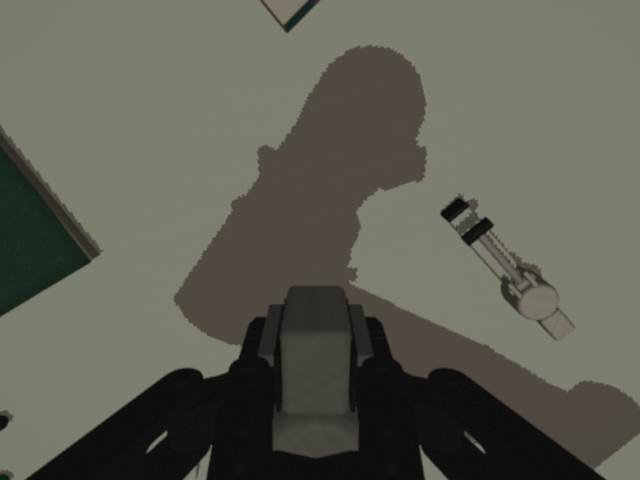

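{"name": "arm_command", "arguments": {
  "commands": [0,0,-0.006,-4,0,0,-0.008,-7,0,0,-0.008,-7,0,0,-0.006,-5,0,0,0,-2]
}}

```text
clock: 21.3
position: [583.2, 221.1, 187.0]
ee_rot: [0.998, 0.063, -0.011, 0.001]
contact_force: [0.1, 0.8, -4.3]
gripper_width: 22.9
```

```bash
python3 - <<'E'
from h import *
togo([495,-163,200],7.6)
q,M,s=tool(); print(M[:,2].round(4))
E
```

```text
t 21.3 pos [583.2 221.1 187. ] yawx 7.22 tilt 1.23 F [ 0.1  0.8 -4.3] w 22.9 J [ 0.62  0.43 -0.04 -0.01 -1.13  1.08]
togo tool mm [-136.1  369.9   -9.6] roll -0.38
[-0.021  -0.0043 -0.9998]
```

{"name": "arm_command", "arguments": {
  "commands": [-0.003,0.008,0,-0.2,-0.006,0.015,0,0,-0.007,0.018,0,0,-0.007,0.018,0,0,-0.007,0.018,0,0]
}}

```text
clock: 21.8
position: [559.6, 135.0, 183.1]
ee_rot: [0.998, 0.064, -0.015, 0.003]
contact_force: [0.7, -0.1, -4.4]
gripper_width: 23.0
```

{"name": "arm_command", "arguments": {
  "commands": [-0.007,0.018,0,0,-0.007,0.018,0,0,-0.007,0.018,0,0,-0.007,0.018,0,0,-0.007,0.018,0,0]
}}

```text
clock: 22.3
position: [533.3, 30.9, 186.0]
ee_rot: [0.998, 0.063, -0.013, 0.003]
contact_force: [-0.4, -0.2, -4.6]
gripper_width: 23.1
```

```bash
python3 - <<'E'
from h import *
togo([495,-163,190],7.6)
q,M,s=tool(); print(M[:,2].round(4))
E
```

```text
t 22.3 pos [533.3  30.9 186. ] yawx 7.19 tilt 1.56 F [-0.4 -0.2 -4.6] w 23.1 J [ 0.36  0.28 -0.26 -0.   -1.05  1.34]
togo tool mm [-62.4 187.5  -1.7] roll -0.41
[-0.0264 -0.0068 -0.9996]
```

{"name": "arm_command", "arguments": {
  "commands": [-0.006,0.018,0,-0.1,-0.006,0.018,0,-0.1,-0.006,0.018,0,-0.1,-0.006,0.018,0,0,-0.006,0.018,0,0]
}}

```text
clock: 22.8
position: [511.5, -71.4, 189.1]
ee_rot: [0.998, 0.064, -0.011, 0.002]
contact_force: [-0.7, -0.4, -5.0]
gripper_width: 22.9
```

{"name": "arm_command", "arguments": {
  "commands": [-0.006,0.018,0,0,-0.005,0.015,0,0,-0.003,0.01,0,0,-0.002,0.005,0,0,0,0,0,0]
}}

```text
clock: 23.3
position: [498.1, -128.7, 191.1]
ee_rot: [0.998, 0.061, -0.01, 0.002]
contact_force: [0.1, 0.7, -4.1]
gripper_width: 23.6
```

```bash
python3 - <<'E'
from h import *
togo([495,-163,190],7.6)
q,M,s=tool(); print(M[:,2].round(4))
im=arm.get_image("wrist"); cv2.imwrite("pics/w12.png",im[:,:,::-1])
places("wrist","mount"); places("wrist","mount_rear")
togo([495,-163,190],7.6)
E
```

```text
t 23.3 pos [ 498.1 -128.7  191.1] yawx 6.98 tilt 1.14 F [ 0.1  0.7 -4.1] w 23.6 J [ 0.07  0.24 -0.31  0.   -1.04  1.63]
togo tool mm [-7.2 33.7  1.4] roll -0.62
[-0.0193 -0.0047 -0.9998]
wrist mount 0.78 [ 551.2 -160.6    1.6] [360. 146.]
wrist mount 0.66 [ 373.5 -339.3    5.4] [511. 353.]
t 23.45 pos [ 498.6 -127.6  191.1] yawx 7.08 tilt 1.13 F [-0.1 -0.1 -5.1] w 23.2 J [ 0.07  0.24 -0.31  0.   -1.04  1.63]
togo tool mm [-8.  34.6  1.3] roll -0.52
```

View pics/w12.png

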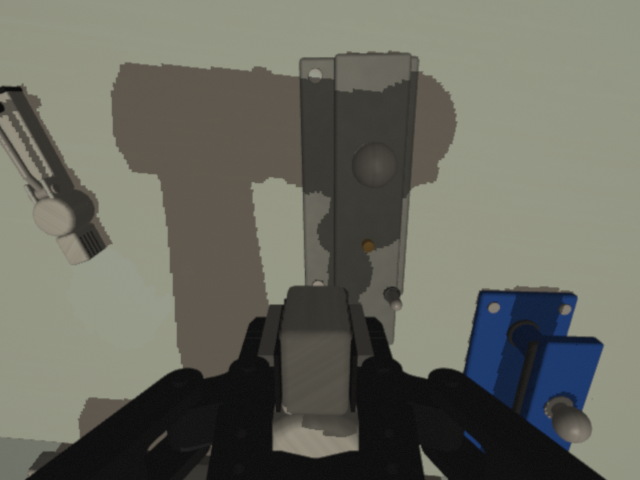

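```bash
python3 - <<'E'
import cv2
im=cv2.imread("pics/w12.png")[40:320,290:430]
im=cv2.convertScaleAbs(cv2.resize(im,None,fx=4,fy=4,interpolation=cv2.INTER_CUBIC),alpha=2.2)
cv2.imwrite("pics/w12a.png",im[:600]); cv2.imwrite("pics/w12b.png",im[520:1120])
im=cv2.imread("pics/scene0.png")[190:260,310:430]
cv2.imwrite("pics/s0c.png",cv2.convertScaleAbs(cv2.resize(im,None,fx=6,fy=6,interpolation=cv2.INTER_CUBIC),alpha=1.5))
E
```

```text
(no output)
```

View pics/w12a.png

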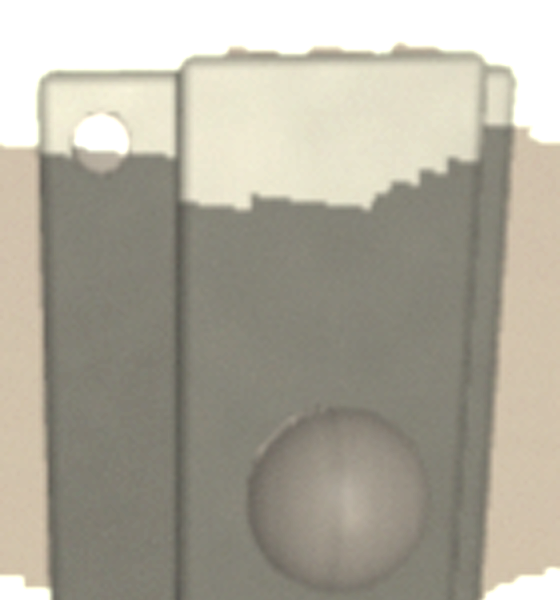

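View pics/w12b.png

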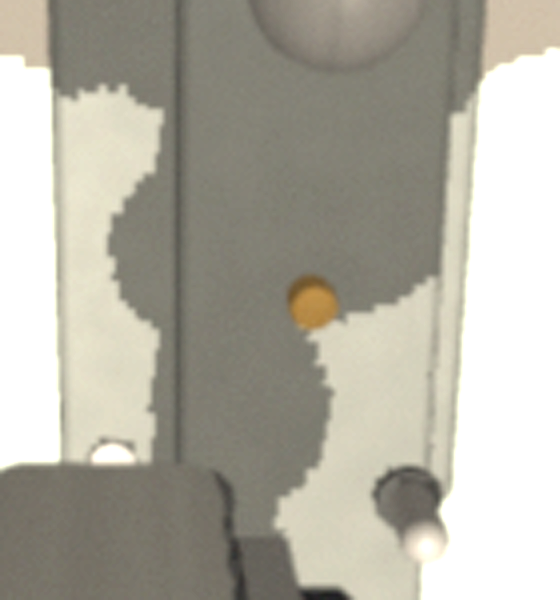

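View pics/s0c.png

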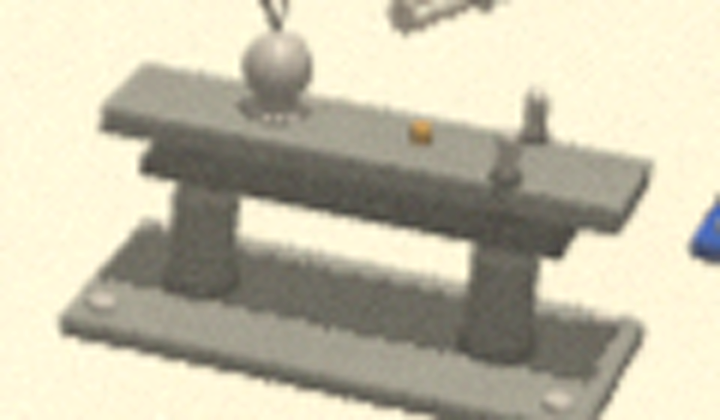

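```bash
cat > fit.py <<'E'
from h import *
from scipy.optimize import least_squares
def mw(m,p): # mount-> world; m=x,y,yawdeg,h ; p=(x,y,z above plate)
    c,s=np.cos(np.radians(m[2])),np.sin(np.radians(m[2]))
    return np.array([m[0]+c*p[0]-s*p[1],m[1]+s*p[0]+c*p[1],m[3]+p[2]])
def fit(n,obs,x0=(554,-156,7.6,90),T=None):
    K,T0=cam(n); T=T0 if T is None else T
    def pr(w): c=T[:3,:3].T@(w-T[:3,3]); u=K@c; return u[:2]/u[2]
    f=lambda m: np.concatenate([pr(mw(m,p))-np.array(o) for p,o in obs])
    r=least_squares(f,x0); J=r.jac; cov=np.linalg.inv(J.T@J)
    print(n,r.x.round(2),"sd/px",np.sqrt(np.diag(cov)).round(2),"res",r.fun.reshape(-1,2).round(1).tolist())
    return r.x
W=[((0,0,18),(374.5,164.5)),((60,22,0),(335.7,54.3)),((60,-22,0),(410.5,53.8)),((-55,0,6),(368,245.5)),((-92,-18,20),(396.7,305)),((-92,-18,0),(391.7,294))]
S=[((0,0,18),(356.2,200.8)),((-55,0,6),(380.2,211.8)),((60,-22,0),(334.7,200.8)),((60,22,0),(326.7,208.5)),((-135,-22,0),(418.7,217)),((-135,22,0),(413.3,224.2))]
E
python3 - <<'E'
from fit import *
m=fit("wrist",W); fit("scene",S)
q,M,s=tool(); d=M.T@(mw(m,(0,0,18))-q); print("ball in tool",d.round(1)); togo(q,m[2])
E
```

```text
wrist [ 551.61 -157.03    8.     83.51] sd/px [0.28 0.31 0.22 0.94] res [[-0.5, 0.3], [-0.9, 0.4], [1.3, -0.3], [0.4, 0.6], [0.1, 0.9], [-0.5, -2.1]]
scene [ 558.81 -167.31    8.22   78.43] sd/px [ 5.66 12.49  1.25  6.65] res [[0.3, 0.9], [-0.0, -0.5], [-0.5, -0.3], [0.3, -0.5], [-0.2, -0.4], [0.1, 0.8]]
ball in tool [50.7 35.5 88.6]
t 23.45 pos [ 498.6 -127.6  191.1] yawx 7.08 tilt 1.13 F [-0.1 -0.1 -5.1] w 23.2 J [ 0.07  0.24 -0.31  0.   -1.04  1.63]
togo tool mm [0. 0. 0.] roll -0.92
```

{"name": "arm_command", "arguments": {
  "commands": [0.005,0.002,-0.004,-0.2,0.01,0.004,-0.008,-0.3,0.013,0.005,-0.01,-0.3,0.014,0.005,-0.01,-0.1,0.014,0.005,-0.008,0]
}}

```text
clock: 23.95
position: [559.8, -138.0, 230.9]
ee_rot: [0.997, 0.073, -0.011, 0.001]
contact_force: [0.8, -0.2, -4.1]
gripper_width: 23.1
```

{"name": "arm_command", "arguments": {
  "commands": [0.013,0.004,-0.005,0,0.009,0.002,-0.002,0,0.003,0,0,0,0.001,0,0,0,0,0,0,0]
}}

```text
clock: 24.45
position: [591.0, -138.1, 237.5]
ee_rot: [0.997, 0.075, -0.011, 0.001]
contact_force: [0.4, 0.2, -4.1]
gripper_width: 23.1
```

```bash
cat >> fit.py <<'E'
from scipy.spatial.transform import Rotation as R
# grasp: tool orientation when coupler lay flat
def Rt(yaw,z):
    z=np.array(z,float); z/=np.linalg.norm(z); x=np.array([np.cos(np.radians(yaw)),np.sin(np.radians(yaw)),0]); x-=z*(x@z); x/=np.linalg.norm(x)
    return np.column_stack([x,np.cross(z,x),z])
MG=Rt(-18.41,[.0176,.0114,-.9998]); CG=R.from_euler('z',-18.4,degrees=True).as_matrix()  # coupler frame at grasp
SOCK=MG.T@(CG@np.array([-43.7,-2.5,-10.6]))   # seen (wrist-biased)
MNT=np.array([551.61,-157.03,8.0,83.5])
def report(gap=None):
    q,M,s=tool(); C=M@MG.T@CG; sp=q+M@SOCK
    ym=np.radians(MNT[2]); mx=np.array([np.cos(ym),np.sin(ym)]); my=np.array([-mx[1],mx[0]])
    d=sp[:2]-MNT[:2]
    print("t",round(s["clock"],2),"sock rel ball: along %.1f left %.1f, underside z %.1f (above plate %.1f)"%(d@mx,d@my,sp[2],sp[2]-MNT[3]),
      "yaw err %.2f"%(np.degrees(np.arctan2(C[1,0],C[0,0]))-MNT[2]),"front-up %.2f left-up %.2f deg"%(np.degrees(C[2,0]),np.degrees(C[2,1])),"F",np.round(s["contact_force"],1),"z",M[:2,2].round(4),"pos",q.round(1))
    t=M.T@(np.array([MNT[0],MNT[1],sp[2]])-sp); print("tool shift mm",t.round(1))
E
python3 - <<'E'
from fit import *
print(SOCK); report()
E
```

```text
[-43.83410366   2.68087613   9.98420051]
t 24.45 sock rel ball: along -2.4 left 10.1, underside z 228.4 (above plate 144.9) yaw err 0.61 front-up -1.98 left-up -1.00 deg F [ 0.4  0.2 -4.1] z [-0.021  -0.0043] pos [ 591.  -138.1  237.5]
tool shift mm [ 2.2 10.1 -0. ]
```

{"name": "arm_command", "arguments": {
  "commands": [0,0.002,0.035,0.2,0.001,0.003,0.035,0.2,0,0,0,0,0,0,0,0,0,0,0,0]
}}

```text
clock: 24.95
position: [590.7, -143.1, 169.2]
ee_rot: [0.997, 0.072, -0.009, 0.002]
contact_force: [-0.1, -0.2, -4.5]
gripper_width: 23.3
```

```bash
python3 - <<'E'
from fit import *
report()
E
```

```text
t 24.95 sock rel ball: along -3.3 left 5.4, underside z 160.0 (above plate 76.5) yaw err 0.28 front-up -1.82 left-up -1.10 deg F [-0.1 -0.2 -4.5] z [-0.018  -0.0055] pos [ 590.7 -143.1  169.2]
tool shift mm [ 3.3  5.4 -0. ]
```

{"name": "arm_command", "arguments": {
  "commands": [0,0.048,0,0,0,0.048,0,0,0,0.048,0,0,0,0.03,0,0,0,0,0,0]
}}

```text
clock: 25.45
position: [622.3, -320.1, 181.7]
ee_rot: [0.997, 0.076, -0.001, 0.006]
contact_force: [-0.1, 0.8, -3.4]
gripper_width: 22.7
```

```bash
python3 - <<'E'
from fit import *
report()
E
```

```text
t 25.45 sock rel ball: along 3.5 left -174.7, underside z 171.8 (above plate 88.3) yaw err 0.73 front-up -0.88 left-up -1.56 deg F [-0.1  0.8 -3.4] z [-0.0005 -0.0111] pos [ 622.3 -320.1  181.7]
tool shift mm [  -1.3 -174.7   -1.9]
```

{"name": "arm_command", "arguments": {
  "commands": [0,-0.008,0,0.2,0,-0.015,0,0.2,0,-0.02,0,0.2,0,-0.022,0,0.1,0,-0.022,0,0]
}}

```text
clock: 25.95
position: [609.2, -227.2, 185.1]
ee_rot: [0.998, 0.069, 0.002, 0.006]
contact_force: [1.5, 0.5, -4.1]
gripper_width: 22.6
```

{"name": "arm_command", "arguments": {
  "commands": [0,-0.02,0,0,0,-0.018,0.001,0,0,-0.014,0.001,0,0,-0.009,0.001,0,0,-0.004,0.001,0]
}}

```text
clock: 26.45
position: [597.6, -147.3, 185.1]
ee_rot: [0.997, 0.076, 0.005, 0.005]
contact_force: [0.1, -0.2, -4.3]
gripper_width: 23.3
```

```bash
python3 - <<'E'
from fit import *
report()
E
```

```text
t 26.45 sock rel ball: along 3.2 left -0.1, underside z 174.8 (above plate 91.3) yaw err 0.71 front-up -0.26 left-up -1.59 deg F [ 0.1 -0.2 -4.3] z [ 0.0102 -0.01  ] pos [ 597.6 -147.3  185.1]
tool shift mm [-3.2 -0.1 -0. ]
```

{"name": "arm_command", "arguments": {
  "commands": [-0.001,0,0.006,0.2,-0.001,0,0.01,0.2,-0.001,0,0.012,0.2,0,0,0.01,0.1,0,0,0.005,0]
}}

```text
clock: 26.95
position: [594.6, -149.3, 138.2]
ee_rot: [0.998, 0.068, 0.005, 0.006]
contact_force: [-1.3, 0.6, -4.7]
gripper_width: 22.9
```

{"name": "arm_command", "arguments": {
  "commands": [0,0,0,0,0,0,0,0,0,0,0,0,0,0,0,0,0,0,0,0]
}}

```text
clock: 27.45
position: [594.7, -150.5, 137.0]
ee_rot: [0.998, 0.068, 0.004, 0.006]
contact_force: [-0.3, -0.1, -4.0]
gripper_width: 23.1
```

```bash
python3 - <<'E'
from fit import *
report()
crop("scene",310,140,430,260,5,"s13.png")
im=arm.get_image("wrist"); cv2.imwrite("pics/w13.png",im[:,:,::-1])
report()
E
```

```text
t 27.45 sock rel ball: along -0.2 left -2.2, underside z 126.7 (above plate 43.2) yaw err -0.23 front-up -0.36 left-up -1.62 deg F [-0.3 -0.1 -4. ] z [ 0.0083 -0.0109] pos [ 594.7 -150.5  137. ]
tool shift mm [ 0.2 -2.2 -0. ]
t 27.55 sock rel ball: along -0.2 left -2.2, underside z 126.8 (above plate 43.3) yaw err -0.22 front-up -0.36 left-up -1.62 deg F [-0.   0.3 -4.4] z [ 0.0084 -0.011 ] pos [ 594.7 -150.5  137. ]
tool shift mm [ 0.2 -2.2 -0. ]
```

View pics/s13.png

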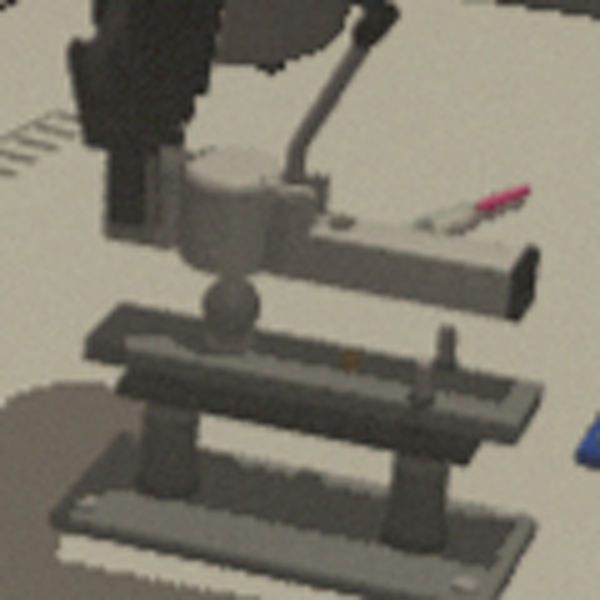

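View pics/w13.png

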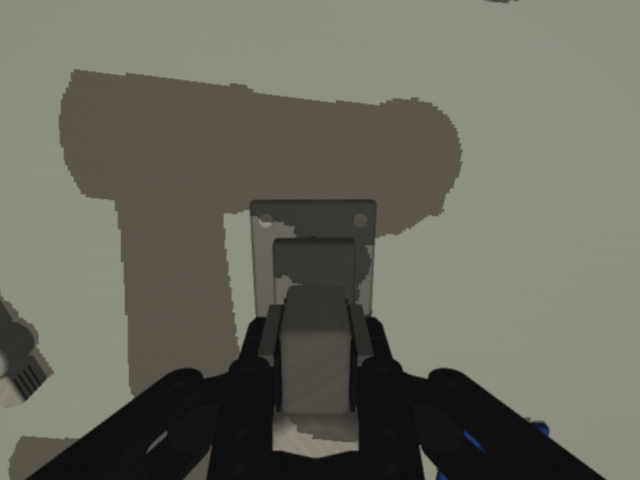

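```bash
python3 - <<'E'
from fit import *
K,T=cam("wrist")
ym=np.radians(8.0); mx=np.array([np.cos(ym),np.sin(ym)]); my=np.array([-mx[1],mx[0]])
for px in [(274,238.5),(355.5,238.5)]:
    p=ray("wrist",px,83.5); d=p[:2]-MNT[:2]; print(p.round(1),(d@mx).round(1),(d@my).round(1))
print("pred",[proj("wrist",mw(MNT,c)).round(1) for c in [(60,22,0),(60,-22,0)]])
b=proj("scene",mw(MNT,(0,0,18)));
for z in [43,65,87]: print((proj("scene",mw(MNT,(0,0,z)))-b).round(1))
E
```

```text
[ 609.5 -128.6   83.5] 61.3 20.1
[ 615.2 -171.    83.5] 61.0 -22.7
pred [array([270.4, 240.9]), array([354.1, 240.3])]
[  0.6 -10.6]
[  1.2 -20.1]
[  1.8 -29.7]
```

{"name": "arm_command", "arguments": {
  "commands": [0,-0.001,0.002,0,0,-0.0005,0.003,0,0,0,0.003,0,0,0,0.002,0,0,0,0,0]
}}

```text
clock: 28.05
position: [594.6, -148.7, 126.4]
ee_rot: [0.998, 0.068, 0.004, 0.006]
contact_force: [-0.2, 1.4, -4.7]
gripper_width: 23.1
```

```bash
python3 - <<'E'
from fit import *
report()
E
```

```text
t 28.05 sock rel ball: along -0.1 left -0.4, underside z 116.1 (above plate 32.6) yaw err -0.20 front-up -0.34 left-up -1.62 deg F [-0.2  1.4 -4.7] z [ 0.0087 -0.0108] pos [ 594.6 -148.7  126.4]
tool shift mm [ 0.1 -0.4 -0. ]
```

{"name": "arm_command", "arguments": {
  "commands": [0,0,0.001,0,0,0,0.002,0,0,0,0.002,0,0,0,0.001,0,0,0,0,0]
}}

```text
clock: 28.55
position: [594.5, -149.1, 119.9]
ee_rot: [0.998, 0.068, 0.004, 0.006]
contact_force: [-0.8, 0.1, -4.0]
gripper_width: 23.1
```

```bash
python3 - <<'E'
from fit import *
report()
crop("scene",310,140,430,260,5,"s14.png")
E
```

```text
t 28.55 sock rel ball: along -0.2 left -0.7, underside z 109.7 (above plate 26.2) yaw err -0.19 front-up -0.37 left-up -1.64 deg F [-0.8  0.1 -4. ] z [ 0.0082 -0.0113] pos [ 594.5 -149.1  119.9]
tool shift mm [ 0.2 -0.7 -0. ]
```

View pics/s14.png

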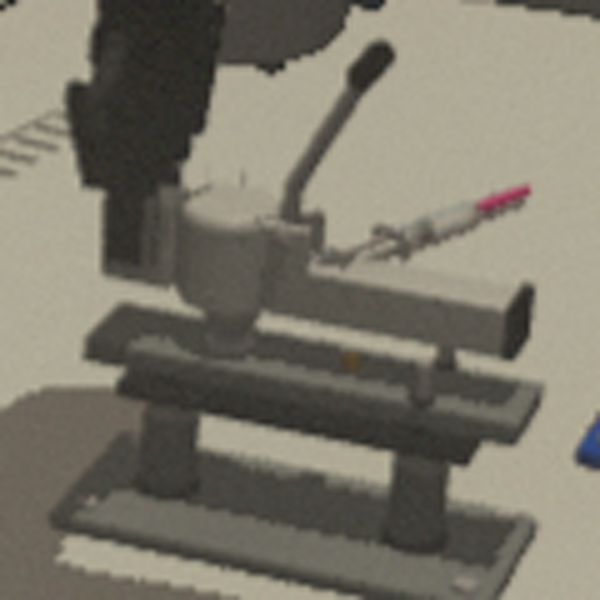

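{"name": "arm_command", "arguments": {
  "commands": [0,0,0.001,0,0,0,0.002,0,0,0,0.002,0,0,0,0.001,0,0,0,0,0]
}}

```text
clock: 29.1
position: [593.4, -149.8, 113.8]
ee_rot: [0.998, 0.068, 0.003, 0.006]
contact_force: [-0.5, -0.3, -3.4]
gripper_width: 23.1
```

```bash
python3 - <<'E'
from fit import *
report()
E
```

```text
t 29.1 sock rel ball: along -1.4 left -1.4, underside z 103.7 (above plate 20.2) yaw err -0.20 front-up -0.51 left-up -1.67 deg F [-0.5 -0.3 -3.4] z [ 0.0059 -0.0121] pos [ 593.4 -149.8  113.8]
tool shift mm [ 1.4 -1.4 -0. ]
```

{"name": "arm_command", "arguments": {
  "commands": [0,0,0.001,0,0,0,0.0015,0,0,0,0.0015,0,0,0,0.001,0,0,0,0,0]
}}

```text
clock: 29.6
position: [593.7, -150.3, 110.3]
ee_rot: [0.998, 0.068, 0.003, 0.007]
contact_force: [-1.8, -0.4, -0.4]
gripper_width: 23.1
```

```bash
python3 - <<'E'
from fit import *
report()
E
```

```text
t 29.6 sock rel ball: along -1.2 left -1.9, underside z 100.2 (above plate 16.7) yaw err -0.15 front-up -0.50 left-up -1.75 deg F [-1.8 -0.4 -0.4] z [ 0.0063 -0.0134] pos [ 593.7 -150.3  110.3]
tool shift mm [ 1.2 -1.9 -0. ]
```

{"name": "arm_command", "arguments": {
  "commands": [0,0,0.001,0,0,0,0.0015,0,0,0,0.0015,0,0,0,0.0015,0,0,0,0,0]
}}

```text
clock: 30.1
position: [593.7, -150.3, 105.3]
ee_rot: [0.998, 0.068, 0.003, 0.007]
contact_force: [-2.0, -1.9, -3.3]
gripper_width: 23.1
```

```bash
python3 - <<'E'
from fit import *
report()
E
```

```text
t 30.1 sock rel ball: along -1.2 left -1.9, underside z 95.2 (above plate 11.7) yaw err -0.14 front-up -0.46 left-up -1.75 deg F [-2.  -1.9 -3.3] z [ 0.0069 -0.0133] pos [ 593.7 -150.3  105.3]
tool shift mm [ 1.2 -1.9 -0. ]
```

{"name": "arm_command", "arguments": {
  "commands": [0,0,0.001,0,0,0,0.0015,0,0,0,0.0015,0,0,0,0.0015,0,0,0,0,0]
}}

```text
clock: 30.6
position: [593.6, -150.4, 96.8]
ee_rot: [0.998, 0.068, 0.002, 0.007]
contact_force: [-0.9, -1.5, -2.4]
gripper_width: 22.9
```

```bash
python3 - <<'E'
from fit import *
report()
E
```

```text
t 30.6 sock rel ball: along -1.3 left -1.9, underside z 86.7 (above plate 3.2) yaw err -0.17 front-up -0.53 left-up -1.71 deg F [-0.9 -1.5 -2.4] z [ 0.0056 -0.0128] pos [ 593.6 -150.4   96.8]
tool shift mm [ 1.3 -1.9 -0. ]
```

{"name": "arm_command", "arguments": {
  "commands": [0,0,0.0005,0,0,0,0.001,0,0,0,0.001,0,0,0,0.001,0,0,0,0.0005,0]
}}

```text
clock: 31.1
position: [593.7, -150.4, 95.4]
ee_rot: [0.998, 0.068, 0.003, 0.007]
contact_force: [-3.0, -0.0, 2.6]
gripper_width: 23.5
```

```bash
python3 - <<'E'
from fit import *
report()
crop("scene",310,140,430,260,5,"s15.png")
E
```

```text
t 31.1 sock rel ball: along -1.2 left -2.0, underside z 85.3 (above plate 1.8) yaw err -0.15 front-up -0.51 left-up -1.75 deg F [-3.  -0.   2.6] z [ 0.0062 -0.0135] pos [ 593.7 -150.4   95.4]
tool shift mm [ 1.2 -2.  -0. ]
```

View pics/s15.png

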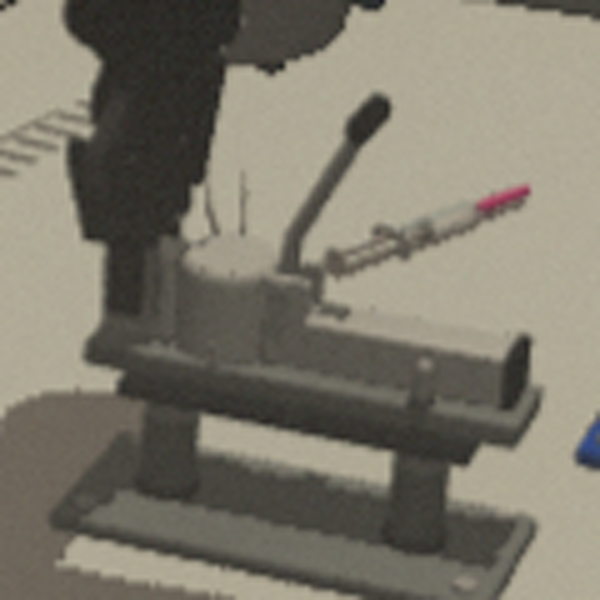

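{"name": "arm_command", "arguments": {
  "commands": [0,0,0.001,0,0,0,0.001,0,0,0,0.001,0,0,0,0.001,0,0,0,0.001,0]
}}

```text
clock: 31.65
position: [593.8, -150.4, 93.8]
ee_rot: [0.998, 0.069, 0.003, 0.007]
contact_force: [-4.0, 1.1, 7.3]
gripper_width: 23.4
```

```bash
python3 - <<'E'
from fit import *
report()
E
```

```text
t 31.65 sock rel ball: along -1.1 left -2.0, underside z 83.6 (above plate 0.1) yaw err -0.12 front-up -0.48 left-up -1.80 deg F [-4.   1.1  7.3] z [ 0.0068 -0.0143] pos [ 593.8 -150.4   93.8]
tool shift mm [ 1.1 -2.  -0. ]
```

{"name": "arm_command", "arguments": {
  "commands": [0,0,-0.001,0,0,0,0,0,0,0,0,0,0,0,0,0,0,0,0,0],
  "jaw": 1
}}

```text
clock: 32.15
position: [597.6, -149.9, 94.4]
ee_rot: [0.998, 0.069, 0.007, 0.008]
contact_force: [0.3, 0.0, -0.7]
gripper_width: 85.0
```

{"name": "arm_command", "arguments": {
  "commands": [0,0,-0.005,0,0,0,-0.01,0,0,0,-0.02,0,0,0,-0.02,0,0,0,-0.02,0]
}}

```text
clock: 32.65
position: [594.9, -148.8, 170.6]
ee_rot: [0.998, 0.069, 0.004, 0.007]
contact_force: [1.1, -0.0, 0.4]
gripper_width: 85.3
```

{"name": "arm_command", "arguments": {
  "commands": [0,0,-0.02,0,0,0,-0.02,0,0,0,-0.015,0,0,0,-0.01,0,0,0,0,0]
}}

```text
clock: 33.15
position: [595.9, -148.2, 246.9]
ee_rot: [0.998, 0.069, 0.01, 0.008]
contact_force: [-0.9, 0.6, 0.2]
gripper_width: 85.4
```

```bash
python3 - <<'E'
from fit import *
im=arm.get_image("wrist"); cv2.imwrite("pics/w16.png",im[:,:,::-1])
crop("scene",310,140,430,260,5,"s16.png")
places("wrist","handle_pin"); places("scene","handle_pin")
p=mw(MNT,(-56,0,115)); print(p)
togo([p[0],p[1],235],8)
E
```

```text
wrist handle_pin 0.76 [543.9 116.9  33.1] [ 16. 221.]
wrist handle_pin 0.55 [ 494.6 -165.4  193.9] [317. 426.]
scene handle_pin 0.7 [556.5 114.4  34.9] [287. 285.]
scene handle_pin 0.47 [762.6 161.3   3.3] [187. 278.]
scene handle_pin 0.45 [ 498.6 -168.2  204.4] [386. 161.]
scene handle_pin 0.41 [ 465.5 -167.5   97. ] [396. 212.]
[ 496.15498815 -164.82369365  198.5       ]
t 33.35 pos [ 594.5 -148.   243.4] yawx 7.93 tilt 1.21 F [-0.1 -0.6 -0.5] w 85.3 J [ 0.03  0.35 -0.03  0.02 -1.18  1.68]
togo tool mm [-99.8   3.    7.1] roll -0.07
```

View pics/w16.png

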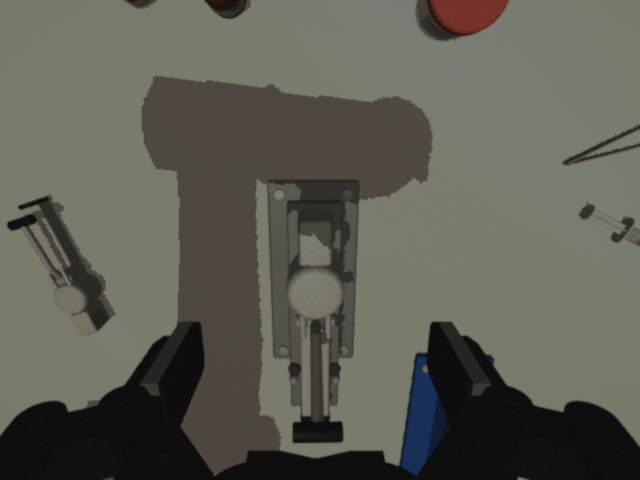

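View pics/s16.png

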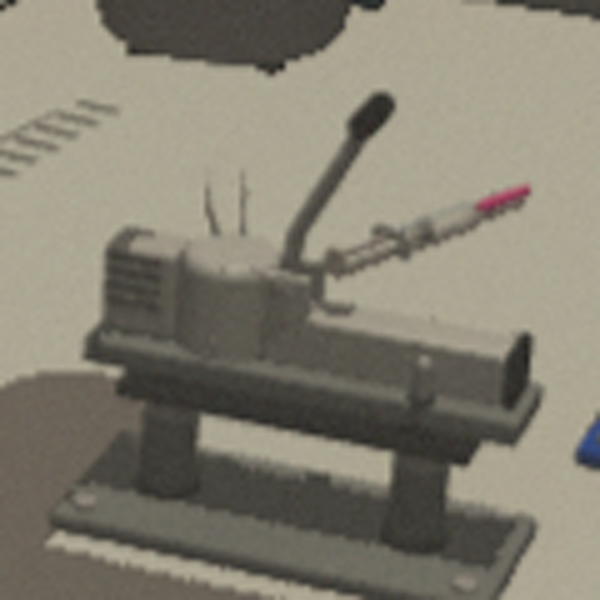

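{"name": "arm_command", "arguments": {
  "commands": [-0.01,0,0,0,-0.018,0,0,0,-0.022,0,0,0,-0.022,0,0,0,-0.014,0,0,0]
}}

```text
clock: 33.85
position: [503.1, -159.9, 236.1]
ee_rot: [0.998, 0.069, 0.001, 0.007]
contact_force: [0.4, 0.2, 0.6]
gripper_width: 85.2
```

```bash
python3 - <<'E'
from fit import *
p=mw(MNT,(-54,0,115))
togo([p[0],p[1]+2.5,182],8)
im=arm.get_image("wrist"); cv2.imwrite("pics/w17.png",im[:,:,::-1])
togo([p[0],p[1]+2.5,182],8)
E
```

```text
t 33.85 pos [ 503.1 -159.9  236.1] yawx 7.94 tilt 0.8 F [0.4 0.2 0.6] w 85.2 J [ 0.01  0.21 -0.23  0.01 -1.12  1.7 ]
togo tool mm [-5.3  0.6 54.1] roll -0.06
t 33.9 pos [ 501.1 -160.   236.1] yawx 7.89 tilt 0.74 F [-3.2 -0.4 -1.4] w 85.4 J [ 0.01  0.21 -0.23  0.01 -1.12  1.7 ]
togo tool mm [-3.2  0.9 54.1] roll -0.11
```

View pics/w17.png

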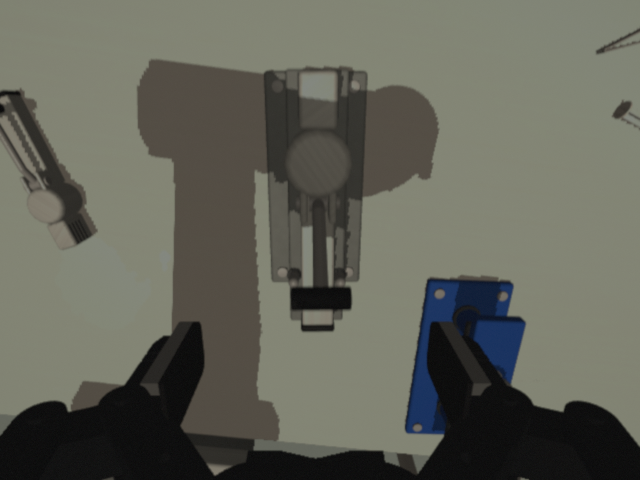

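{"name": "arm_command", "arguments": {
  "commands": [-0.001,0.001,0.008,0,0,0.0005,0.012,0,0,0,0.012,0,0,0,0.01,0,0,0,0.004,0]
}}

```text
clock: 34.4
position: [499.2, -162.4, 184.5]
ee_rot: [0.998, 0.069, -0.001, 0.006]
contact_force: [0.8, -1.4, -0.1]
gripper_width: 85.3
```

```bash
python3 - <<'E'
from fit import *
p=mw(MNT,(-54,0,115))
im=arm.get_image("wrist"); cv2.imwrite("pics/w18.png",im[:,:,::-1])
togo([p[0],p[1]+2.5,182],8)
E
```

```text
t 34.45 pos [ 499.  -162.4  184.1] yawx 7.86 tilt 0.7 F [-0.7  0.5 -0.5] w 85.4 J [ 0.    0.26 -0.31  0.01 -1.    1.7 ]
togo tool mm [-0.8 -0.4  2.1] roll -0.14
```

View pics/w18.png

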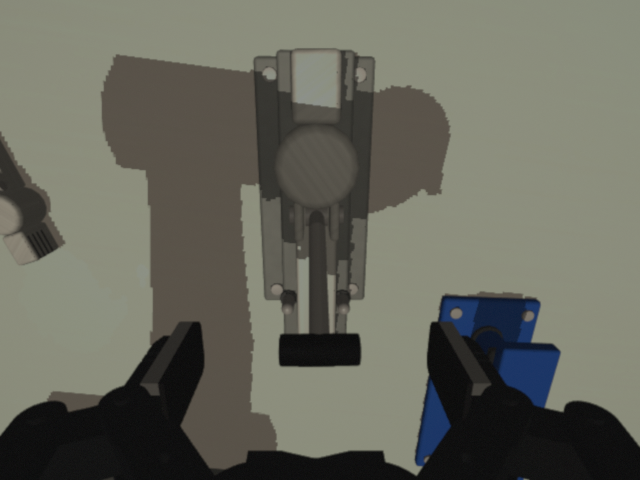

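{"name": "arm_command", "arguments": {
  "commands": [0.001,0.001,0.001,0,0.0005,0.0005,0.001,0,0,0,0,0,0,0,0,0,0,0,0,0]
}}

```text
clock: 34.95
position: [502.3, -163.9, 182.4]
ee_rot: [0.998, 0.069, -0.001, 0.006]
contact_force: [0.1, 0.9, 0.4]
gripper_width: 85.5
```

```bash
python3 - <<'E'
from fit import *
im=arm.get_image("wrist"); cv2.imwrite("pics/w19.png",im[:,:,::-1]); 
g=cv2.cvtColor(im,cv2.COLOR_RGB2GRAY); r=g[352,210:420]; print((r<25).nonzero()[0][[0,-1]]+210)
p=mw(MNT,(-54,0,115))
togo([p[0],p[1]+2.5,182],8)
E
```

```text
[275 354]
t 35.0 pos [ 502.3 -163.9  182.5] yawx 7.9 tilt 0.73 F [-0.7 -0.9  0.1] w 85.3 J [-0.    0.26 -0.31  0.02 -1.    1.7 ]
togo tool mm [-3.9 -2.4  0.5] roll -0.1
```

{"name": "arm_command", "arguments": {
  "commands": [0,0,0,0,0,0,0,0,0,0,0,0,0,0,0,0,0,0,0,0],
  "jaw": 0.4
}}

```text
clock: 35.5
position: [502.4, -163.9, 183.1]
ee_rot: [0.998, 0.069, 0.0, 0.006]
contact_force: [0.1, -0.7, 0.2]
gripper_width: 33.9
```

{"name": "arm_command", "arguments": {
  "commands": [0,0,0,0,0,0,0,0,0,0,0,0,0,0,0,0,0,0,0,0],
  "jaw": 0.31
}}

```text
clock: 36.0
position: [502.4, -163.7, 183.3]
ee_rot: [0.998, 0.069, 0.0, 0.006]
contact_force: [0.5, 0.7, 0.3]
gripper_width: 28.3
```

```bash
python3 - <<'E'
from fit import *
rel([502.3,-163.9,182.5],8)
im=arm.get_image("wrist"); cv2.imwrite("pics/w20.png",im[:,:,::-1]); 
E
```

```text
rel along/left/up 0.1 0.2 0.8 F [0.5 0.7 0.3] w 28.3 yawx 7.9 z [ 0.001 -0.013 -1.   ] t 36.0
```

View pics/w20.png

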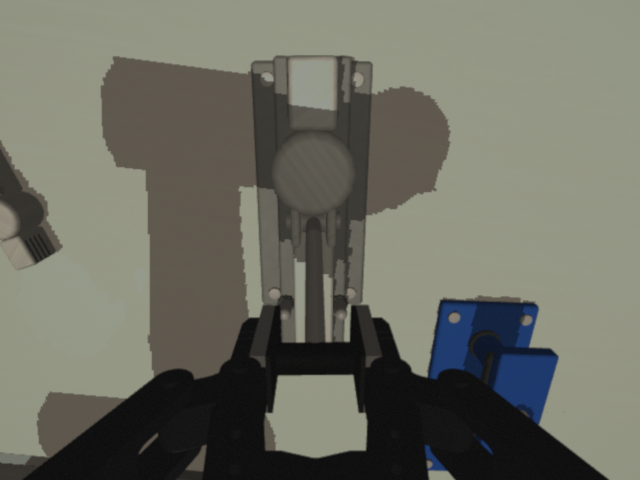

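{"name": "arm_command", "arguments": {
  "commands": [-0.004,0,0.0015,0,-0.0045,0,0.002,0,-0.0045,0,0.0025,0,-0.004,0,0.0025,0,-0.004,0,0.003,0]
}}

```text
clock: 36.55
position: [487.4, -166.4, 175.1]
ee_rot: [0.997, 0.07, 0.009, 0.008]
contact_force: [1.8, 3.3, 5.0]
gripper_width: 28.1
```

```bash
cat >> fit.py <<'E'
def arc(p0):
    q,M,s=tool(); d=q-np.array(p0); y=np.radians(8.0); a_=d[0]*np.cos(y)+d[1]*np.sin(y)
    pin=np.array([-56.1+a_+30-4,0]); v=np.array([-56.1+a_+26,114.7+d[2]-34])  # rel hinge
    r=np.hypot(*v); th=np.arctan2(v[1],-v[0])-np.arctan2(14,85)
    print("r %.1f (86) handle %.3f"%(r,th)); rel(p0,8.0)
E
python3 - <<'E'
from fit import *
arc([502.4,-163.7,183.3])
E
```

```text
r 85.5 (86) handle 0.849
rel along/left/up -15.2 -0.6 -8.2 F [1.8 3.3 5. ] w 28.1 yawx 8.05 z [ 0.019 -0.014 -1.   ] t 36.55
```

{"name": "arm_command", "arguments": {
  "commands": [-0.004,0,0.003,0,-0.004,0,0.003,0,-0.004,0,0.0035,0,-0.004,0,0.0035,0,-0.004,0,0.004,0]
}}

```text
clock: 37.05
position: [466.0, -169.5, 157.7]
ee_rot: [0.997, 0.07, 0.01, 0.007]
contact_force: [3.5, 2.8, 3.2]
gripper_width: 28.3
```

```bash
python3 - <<'E'
from fit import *
arc([502.4,-163.7,183.3])
E
```

```text
r 86.7 (86) handle 0.525
rel along/left/up -36.8 -0.7 -25.6 F [3.5 2.8 3.2] w 28.3 yawx 8.06 z [ 0.021 -0.013 -1.   ] t 37.05
```

{"name": "arm_command", "arguments": {
  "commands": [-0.003,0,0.004,0,-0.0025,0,0.004,0,-0.0025,0,0.004,0,-0.002,0,0.004,0,-0.002,0,0.004,0]
}}

```text
clock: 37.55
position: [452.5, -171.5, 135.2]
ee_rot: [0.997, 0.07, 0.009, 0.007]
contact_force: [2.5, 3.4, 4.3]
gripper_width: 28.4
```

```bash
python3 - <<'E'
from fit import *
arc([502.4,-163.7,183.3])
E
```

```text
r 87.0 (86) handle 0.221
rel along/left/up -50.5 -0.7 -48.1 F [2.5 3.4 4.3] w 28.4 yawx 8.05 z [ 0.019 -0.013 -1.   ] t 37.55
```

{"name": "arm_command", "arguments": {
  "commands": [-0.001,0,0.003,0,-0.001,0,0.003,0,-0.001,0,0.003,0,-0.0005,0,0.003,0,0,0,0.002,0]
}}

```text
clock: 38.05
position: [447.5, -172.1, 119.4]
ee_rot: [0.997, 0.07, 0.007, 0.007]
contact_force: [0.1, 3.3, 5.1]
gripper_width: 28.2
```

```bash
python3 - <<'E'
from fit import *
arc([502.4,-163.7,183.3])
E
```

```text
r 87.2 (86) handle 0.030
rel along/left/up -55.5 -0.7 -63.9 F [0.1 3.3 5.1] w 28.2 yawx 8.05 z [ 0.015 -0.013 -1.   ] t 38.05
```

{"name": "arm_command", "arguments": {
  "commands": [0,0,0.0015,0,0,0,0.0015,0,0,0,0.001,0,0,0,0.001,0,0,0,0.001,0]
}}

```text
clock: 38.55
position: [446.7, -172.3, 113.2]
ee_rot: [0.997, 0.07, 0.006, 0.007]
contact_force: [-1.2, 3.3, 9.7]
gripper_width: 28.3
```

```bash
python3 - <<'E'
from fit import *
arc([502.4,-163.7,183.3])
crop("scene",310,140,430,260,5,"s21.png")
E
```

```text
r 87.1 (86) handle -0.042
rel along/left/up -56.4 -0.8 -70.1 F [-1.2  3.3  9.7] w 28.3 yawx 8.07 z [ 0.012 -0.013 -1.   ] t 38.55
```

View pics/s21.png

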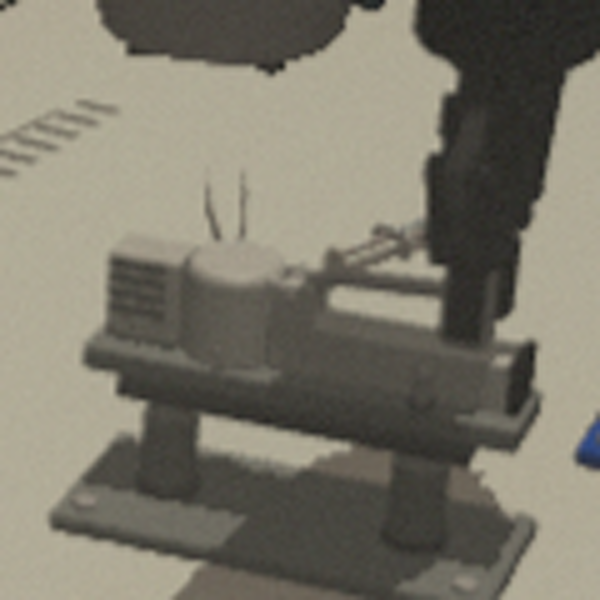

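{"name": "arm_command", "arguments": {
  "commands": [0,0,0.001,0,0,0,0.001,0,0,0,0.001,0,0,0,0,0,0,0,0,0]
}}

```text
clock: 39.1
position: [446.6, -172.3, 113.6]
ee_rot: [0.997, 0.071, 0.006, 0.008]
contact_force: [0.1, 3.6, 8.2]
gripper_width: 28.4
```

```bash
python3 - <<'E'
from fit import *
arc([502.4,-163.7,183.3])
E
```

```text
r 87.3 (86) handle -0.037
rel along/left/up -56.5 -0.8 -69.7 F [0.1 3.6 8.2] w 28.4 yawx 8.15 z [ 0.012 -0.014 -1.   ] t 39.1
```

{"name": "arm_command", "arguments": {
  "commands": [0,0,0,0,0,0,0,0,0,0,0,0,0,0,0,0,0,0,0,0],
  "jaw": 0.9
}}

```text
clock: 39.6
position: [441.5, -173.2, 110.3]
ee_rot: [0.998, 0.07, -0.0, 0.007]
contact_force: [0.1, -0.4, 1.0]
gripper_width: 76.7
```

{"name": "arm_command", "arguments": {
  "commands": [0,0,-0.004,0,0,0,-0.01,0,0,0,-0.015,0,0,0,-0.02,0,0,0,-0.02,0]
}}

```text
clock: 40.1
position: [439.4, -172.3, 180.8]
ee_rot: [0.998, 0.07, -0.004, 0.007]
contact_force: [-0.1, 0.2, -0.1]
gripper_width: 76.9
```

{"name": "arm_command", "arguments": {
  "commands": [0,0,-0.02,0,0,0,-0.015,0,0,0,-0.01,0,0,0,0,0,0,0,0,0]
}}

```text
clock: 40.6
position: [441.1, -171.8, 233.9]
ee_rot: [0.998, 0.07, 0.001, 0.008]
contact_force: [0.6, -0.1, -0.8]
gripper_width: 76.8
```

```bash
python3 - <<'E'
from fit import *
im=arm.get_image("wrist"); cv2.imwrite("pics/w22.png",im[:,:,::-1])
crop("scene",310,160,430,260,6,"s22.png")
arm.get_image("wrist")
for n in ["wrist","scene"]: places(n,"handle_pin"); places(n,"coupler_socket")
print(mw(MNT,(-111,0,48)),mw(MNT,(0,0,0)))
rel([0,0,0],0)
E
```

```text
wrist handle_pin 0.79 [ 442.3 -174.3  131.6] [315. 239.]
wrist coupler_socket 0.77 [468.3  72.3   2.8] [ 46. 131.]
scene handle_pin 0.67 [550.9 110.4  35.3] [290. 284.]
scene handle_pin 0.6 [ 443.9 -172.8  136.2] [408. 196.]
scene coupler_socket 0.89 [ 550.7 -154.4   85.8] [357. 209.]
scene coupler_socket 0.7 [472.2  77.8  -3.2] [335. 306.]
scene coupler_socket 0.65 [ 458.4 -165.3   98.4] [398. 212.]
scene coupler_socket 0.48 [ 7.585e+02  2.130e+01 -2.000e-01] [232. 251.]
[ 441.69024437 -172.47821421  131.5       ] [ 551.61 -157.03   83.5 ]
rel along/left/up 441.1 -171.9 233.4 F [ 0.7  0.5 -0.5] w 76.9 yawx 8.05 z [ 0.002 -0.015 -1.   ] t 40.95
```

View pics/s22.png

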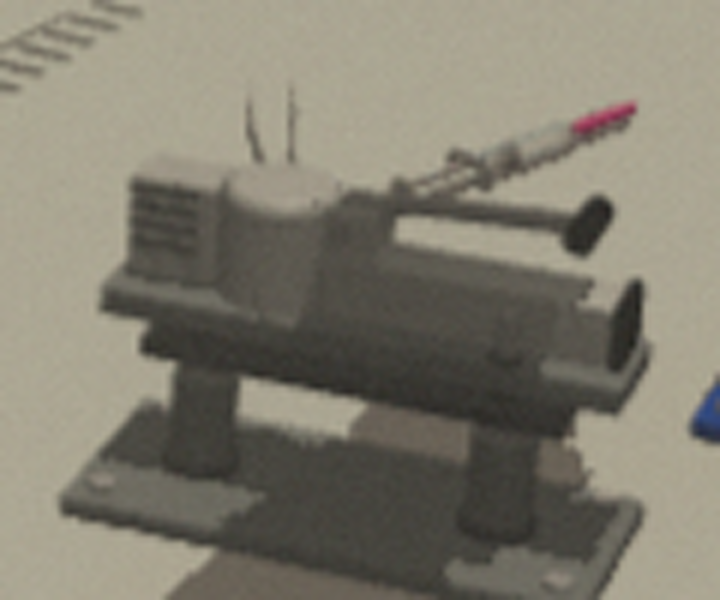

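View pics/w22.png

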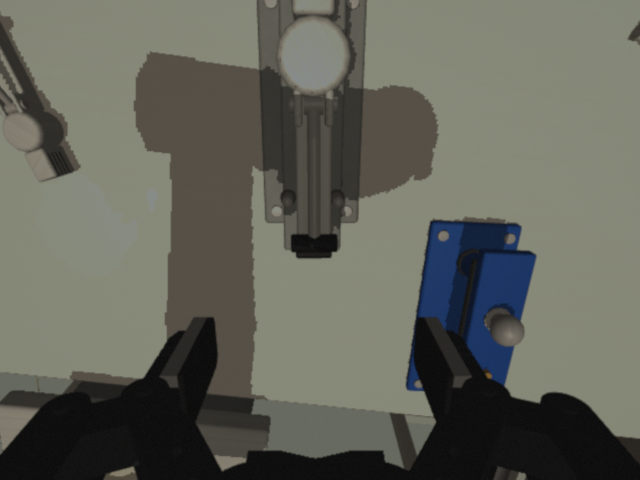

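```bash
python3 - <<'E'
from fit import *
m=MNT
o=proj("scene",mw(m,(0,0,18)))
for a in [0,.05,.1,.15]:
    v=(-26-85*np.cos(a)+14*np.sin(a),0,34+85*np.sin(a)+14*np.cos(a)); print(a,proj("scene",mw(m,v)).round(1))
print("tail end corners",[proj("scene",mw(m,(-131,s,z))).round(1) for s in(12,-12) for z in (0,24)])
print("head top centre",proj("scene",mw(m,(0,0,44))), "wrist pin",[proj("wrist",mw(m,(-111,s,48))).round(1) for s in (15,-15)],"wrist head",proj("wrist",mw(m,(0,0,44))))
E
python3 - <<'E'
import cv2
im=cv2.imread("pics/s22.png")[150:420,360:700]
cv2.imwrite("pics/s22c.png",cv2.convertScaleAbs(cv2.resize(im,None,fx=2,fy=2),alpha=1.8))
E
```

```text
0 [408.6 198.5]
0.05 [408.4 196.6]
0.1 [408.1 194.7]
0.15 [407.8 192.7]
tail end corners [array([414.2, 223.3]), array([415.4, 213. ]), array([417.1, 218.7]), array([418.2, 208.5])]
head top centre [358.05213152 190.96017679] wrist pin [array([288.8, 239.5]), array([334.7, 239.4])] wrist head [311.49065174  53.30375961]
```

View pics/s22c.png

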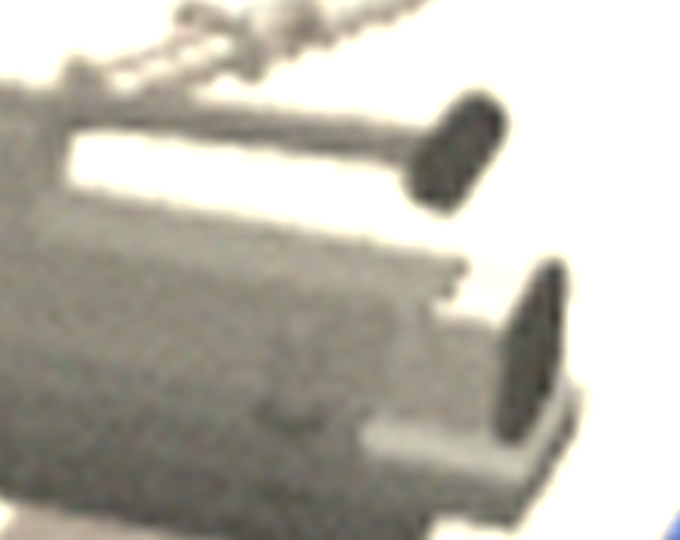

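```bash
python3 -c "
from bench import arm
print(arm.job_done())"
```

```text
the job is handed in; nothing more can be done
None
```

The coupler is on the grey mount with its handle down flat, and the job was handed in at about 41 s, inside the 72 s limit. No verdict came back.

**What I did:** I raised the larger coupler's handle to its stop by pinching the cross pin. I then lifted the coupler by its grip block and felt the socket down over the ball. The plungers gripped about 16 mm above the plate, and it snapped on. I pinched the pin again, swung the handle down along its arc, let go and backed off about 120 mm above it.

**Last checks:**
- **Seated:** in the scene picture the coupler lies flat with its tail between the guide posts. When I pressed on it, it gave at about 3 N per mm, which matches the plate's rubber springs. I did not read the seat pin itself, because it is hidden under the coupler.
- **Locked:** the pin shows at pixel (408.2, 197.5) in the scene view. A handle angle of 0 predicts (407.1, 196.9) after correcting for a 1.5-pixel camera offset. The wrist view puts the pin at z = 131.6 mm, against 131.5 mm expected.
- **Load on the mount:** the highest readings, including the coupler's weight, were about 12 N while pushing it on and about 14 N while locking, against the 25 N limit. These come from force readings at the end of each move, so brief peaks between readings are not covered.
- **Small disagreements:** the tool's tilt drifted by 1 to 2° during fast moves, so the coupler was held rolled by about 1.7° as it seated. It lay flat once released. The scene camera's own fit for the mount was about 10 mm off and loosely determined. I used the wrist camera's fit instead, and the contact heights bore it out.
- **Bystanders:** I never touched the vials, cup or carton, but I did not compare their positions before and after.

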